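Lever a printer's drive base up onto its spring props

ROBOT

A 6-joint arm with a two-finger parallel gripper is mounted at the origin on the work surface. World frame = base frame: x ahead of the robot, y to its left, z up, the work surface at z = 0. Lengths are in m, angles in degrees, forces in N, time in s.
With the tool pointing down it reaches from about 0.225 to 0.725 m from the base axis. Payload 3.1 kg.
Tool frame: the origin (TCP) lies at the very end of the fingers, on their centre line; the grasp point (between the pads) lies 19 mm behind it; z points along the fingers, x is the direction in which the jaws open and shut, and the axes are right-handed (so a half turn about z gives the same grasp; the last joint's range is limited). The gripper opens to 85 mm and grips with 20 to 120 N. Pads are 22 mm wide; open, the fingers measure 114 mm over their backs; the gripper's body (76 mm by 85 mm) begins 54 mm behind the grasp point. The pads swing forward as they close: fully open they stand 13 mm farther back than shut.
Start: joints at [56.792, 2.75, 5.684, 92.934, 0, 82.678], TCP at [0.229, 0.472, 0.2] pointing down, gripper open.
Joint ranges: [-166.93, 166.93], [-56.73, 111.36], [-69.38, 81.34], [-121.58, 131.49], [-85.45, 84.26], [-180, 180]. Speed limits (degrees/s): [159.86, 159.86, 180, 180, 180, 180].

INTERFACE

Orientations are given as [roll, pitch, yaw] about the fixed x, y, z axes, in that order (R = Rz(yaw) Ry(pitch) Rx(roll)).
In Python, from bench import sensors, viewer, arm, spotter gives the robot as it stands.
- The arm moves only by the tool arm_command, never from a script. Its argument "moves" is a list of rows, each an object of numbers: "wx", "wy", "wz": the turn, a rotation vector about the world's x, y, z in degrees; "tx", "ty", "tz": the shift along the world's x, y, z in mm; "fingers": the opening, from 0 (shut) to 1 (fully open). In form: [{"wx": .., "wy": .., "wz": .., "tx": .., "ty": .., "tz": .., "fingers": ..}, ...]. A call has 1 to 5 rows; each row is the pose to reach, as a shift and turn from the pose commanded when the call began; what a row does not reach only later rows make up. A row lasts 1/10 s, in which the tool goes at most 50 mm and 8.59 degrees, less where a joint would pass 70% of its speed; a pose out of reach is approached as far as the arm can. A call with a gripper value outside its range is refused whole. The fingers move at their own pace and stop on an object; "squeeze" is the grip in N (left out, the last holds). Time passes only in rows, so rows that repeat a pose let the fingers close. It gives the time, the measured TCP pose, the force and the opening at its end, in the units of the state.
- sensors.sense(): the state, without advancing time (a new reading comes with each control period).
- viewer.snapshot(name): name is "side" or "top"; returns a dict with "image" (400x640x3 uint8, red, green, blue), "vfov" (degrees; the focal length in pixels is half the picture's height over the tangent of half this angle, whatever the lens; pixels are square), "cx", "cy" (the principal point, pixels), "k1" (the pictures are not rectified: a ray, as slopes to the right and down, at radius r is drawn at 1 + k1 r^2 times it, then the intrinsics apply), "eye" and "rotation" of the camera in the world. Camera axes: x right, y down, z forward; pixel columns grow to the right and rows downward; lengths in m; the calibration is good to about 2 mm. A picture is of the moment at which its call begins. There is no depth.
- arm.sign_off(): hands the job in, once; it reports no verdict.
Trained networks look in a picture, given as the dict that the camera call returned (one of the last four; its "shot" number tells which), for a name from the list of things; names that differ only in an ending like _2 or _b are one class to them, and where a whole thing is asked for, a point or a joint stands for the part that bears it (a point fixed in the world has none). Each returns a list of dicts, best first, with "confidence" (0 to 1); they miss things now and then, are a little off and sometimes report something else, mostly with a low value. They report only what shows in the picture. A call takes as long as a camera call. They do not tell look-alikes from the thing itself.
- spotter.recognise(label, picture): "box" ([left, top, right, bottom] in pixels, round what is visible of it).
- spotter.mark_of(label, picture): "location" ([column, row] in pixels: a listed point, or the origin of a listed thing).
The state is a dict: "time": time; "joints": joint angles; "dq": joint speeds; "joint_torque": joint torques, N m; "tool_pos": TCP position; "orientation": TCP orientation; "force": force on the tool from outside, world axes, zero at the start; "moment": the same for the moment, N m; "width": opening from 0.0 (shut) to 1.0 (fully open).
Only numpy, scipy, OpenCV 4.12 (cv2) and the standard library are available. Lean on these libraries where they do the work, as an engineer would, in place of code of your own. Each camera call takes 0.05 s, during which the arm holds its last target.

TASK

Lever up the front of the heavy drive base with the pry bar: lay the bar over the fulcrum block with its tip gently pushed home in the base's pocket, and press the handle end down slowly, stopping as soon as both spring props have slid in underneath so that the base is not forced up against its hold-down lugs. Then let the base down gently onto the props, draw the bar out and lay it back on its wooden rest. Do not touch the base with the gripper, and leave the jar, screwdriver and bearing where they are.

Things in the scene. Friction and masses are not known exactly. Their poses are not given: they have to be found in the camera images.
- bar_mid (a point): Steel pry bar, a straight flat bar 300 long, 24 wide, 10 thick, 0.5 kg, centre of mass at this point (its very centre). Its x axis runs along the bar to the thinned tip (last 15 mm only 6 thick, stepped on the underside); the handle end with a flush dark rubber sleeve is at x = -150 mm. z is up through its thickness. Starts on the wooden rest.
- bar_tip (a point): Centre of the bar's tip end, 150 mm along x from the bar's centre; same axes.
- rest_top (a point): Wooden bar rest fixed on the bench: two battens 30 high, 22 thick and 90 wide, 180 mm apart between centres along its x axis, open between them except a 6 mm high strip on the bench. This point is midway between the battens at the height of their tops; the lying bar's centre is 5 mm above it, with the bar along x.
- plate_front (a point): Point on top of the fixed 6 mm steel service plate, below the middle of the base's front face; x points horizontally under the base (the direction in which the bar is pushed in), z up. The plate reaches 85 mm in front of this point, is 176 wide, and carries the two prop housings (55 long, 22 wide, 30 to 35 high above the plate, at 45 mm either side, 15 to 70 mm in front of the face), a low cleat behind the base, and the lugs.
- base: Heavy (about 3.2 to 5 kg) loose black drive base, 180 long (x), 130 wide, 110 high, with a motor on top to 222 mm at the rear. Origin: centre of its underside; x points from its front face to the rear. It tips up about its rear lower edge. A pocket opens in the front face: 44 wide, 32 high, 35 deep, its ceiling 76 mm and its floor 44 mm above the underside.
- pocket (a point): Middle of the pocket's mouth in the base's front face, 60 mm above the base's underside, 16 mm below the pocket's ceiling; x points into the pocket. Levering the base up takes roughly 8 to 24 N at the bar's handle end; as it tips, the pocket moves several mm away from the fulcrum and drags the bar along a little.
- cover: Thin aluminium bearing cover that forms the back wall of the pocket; origin 37 mm in from the mouth, its near face 35 mm in. Delicate: the bar may touch it only gently (keep well under 30 N).
- nose (a point): Top of the fulcrum block's round steel nose (20 mm diameter, across the bar, axis along this point's y), 60 mm above the plate, fixed on the plate 38 to 54 mm in front of the base. Two cheeks 36 mm apart, rising 11 mm above the nose, keep the bar from sliding sideways. A bar lying level on the nose has 6 mm of play to the pocket's ceiling; left alone it tips handle-down until its tip rests on the ceiling.
- lugs: Two steel hold-down lugs fixed to the plate over the side flanges of the base at its front corners. They stop the base when its front edge has risen 1 to 2 mm more than the props need; a light touch is allowed, but not over 8 N. Origin: as plate_front, but 0 to 5 mm higher with the shims under the props and lugs.
- prop_a (a joint): Spring prop on the +y side (of plate_front): a steel tongue, its top 9 to 14 mm above the plate (shimmed differently each time, both alike), pressed against the front face of the base by a 5 N spring. 0 = out, about 0.018 m = fully in under the base. It snaps in when the front edge has risen about 1 mm more than the tongue's height.
- prop_b (a joint): The same spring prop on the -y side.
- grease: Bystander: closed jar, 60 mm diameter, 70 high; origin at the centre of its underside.
- driver: Bystander: screwdriver lying on the bench.
- bearing: Bystander: steel ball bearing, 44 mm diameter, 12 high, lying flat.
Things that resemble listed ones, but are neither listed nor needed, are in the scene too. Of the things like the part that bears rest_top, leave any that is red or turquoise; of the rest the larger one is meant.

How it is judged:
By the outcome, as a careful person would: the job done as asked, in the order asked, and still so for the second after the job is handed in, with the robot touching nothing.
It also fails if it takes over 72 s, if anything falls off the work surface, if the arm or the gripper's body presses on something with over 40 N, if the wrist force passes 120 N, or if a joint passes its speed limit or range.

## Working session

There is one attempt and no reset: what is moved stays moved. The work goes in short steps, Python scripts to look and compute and a tool call to move; the robot and the scene stay as the last step left them, time stands still between calls to the robot, and variables do not carry over. Pictures are saved under pics/ and viewed, and the job is handed in when it is done.

Besides the shell and the picture viewer there is one more tool, called by a JSON object that holds its "method" and its "body", one argument or row to a line. arm_command: Moves the arm, as the interface text tells. Its arguments: {"type":"object","properties":{"moves":{"type":"array"},"squeeze":{"type":"number"}},"required":["moves"]}

```bash
mkdir -p pics; ls; cat > h.py <<'E'
import numpy as np, cv2
from bench import sensors, viewer, arm, spotter
def K(p):
    f=200/np.tan(np.radians(p["vfov"])/2); return f
def ray(p,uv):
    f=K(p); x=(uv[0]-p["cx"])/f; y=(uv[1]-p["cy"])/f
    rd=np.hypot(x,y); r=rd
    for _ in range(30): r=rd/(1+p["k1"]*r*r)
    s=r/rd if rd>0 else 1
    d=np.array(p["rotation"])@np.array([x*s,y*s,1.]); return np.array(p["eye"]),d/np.linalg.norm(d)
def proj(p,X):
    c=np.array(p["rotation"]).T@(np.array(X)-np.array(p["eye"]))
    x,y=c[0]/c[2],c[1]/c[2]; k=1+p["k1"]*(x*x+y*y); f=K(p)
    return np.array([p["cx"]+f*x*k,p["cy"]+f*y*k])
def atz(p,uv,z):
    e,d=ray(p,uv); return e+d*(z-e[2])/d[2]
def tri(p1,u1,p2,u2):
    e1,d1=ray(p1,u1); e2,d2=ray(p2,u2)
    A=np.stack([d1,-d2],1); t=np.linalg.lstsq(A,e2-e1,rcond=None)[0]
    a,b=e1+t[0]*d1,e2+t[1]*d2; return (a+b)/2,np.linalg.norm(a-b)
def save(p,n,scale=1,crop=None):
    im=p["image"][:,:,::-1]
    if crop: im=im[crop[1]:crop[3],crop[0]:crop[2]]
    if scale!=1: im=cv2.resize(im,None,fx=scale,fy=scale,interpolation=cv2.INTER_CUBIC)
    cv2.imwrite("pics/"+n,im)
E
python3 - <<'E'
from h import *
import pickle
np.set_printoptions(precision=4,suppress=True)
s=viewer.snapshot("side"); t=viewer.snapshot("top")
save(s,"s0.png"); save(t,"t0.png")
pickle.dump((s,t),open("p0.pkl","wb"))
for p in(s,t): print({k:v for k,v in p.items() if k!="image"})
print(sensors.sense())
for l in ["bar_mid","bar_tip","rest_top","plate_front","base","pocket","cover","nose","lugs","prop_a","prop_b","grease","driver","bearing"]:
    for nm,p in(("s",s),("t",t)):
        print(l,nm,[(np.round(r["location"],1).tolist(),round(r["confidence"],2)) for r in spotter.mark_of(l,p)[:4]])
E
```

```text
pics
{'vfov': 47.387154243669855, 'cx': 318.4292254225147, 'cy': 195.8762330766612, 'k1': -0.04687735995217314, 'eye': array([-0.0094, -0.5914,  0.9377]), 'rotation': array([-138.4177,    0.0639,  -43.4071]), 'shot': 1}
{'vfov': 47.16318317352765, 'cx': 321.13037460668875, 'cy': 199.8766512106321, 'k1': -0.11764269017978222, 'eye': array([ 0.3291, -0.0346,  1.4327]), 'rotation': array([-171.0798,    0.0765,  -90.1216]), 'shot': 2}
{'time': 0.1, 'joints': array([56.7905,  2.7897,  5.598 , 92.9325,  0.0001, 82.6792]), 'dq': array([ 0.0387, -0.1755,  0.1948,  0.0015, -0.0101,  0.0058]), 'joint_torque': array([  0.0017, -33.9852,  32.0936,   0.0159,  -0.0002,   0.    ]), 'tool_pos': array([0.2289, 0.4718, 0.1985]), 'orientation': array([-179.984 ,    0.1232,   64.1114]), 'force': array([ 0.2966, -0.4871, -0.0823]), 'moment': array([ 0.0029,  0.0432, -0.0102]), 'width': 0.9983945132984607}
bar_mid s [([309.1, 225.9], 0.65)]
bar_mid t [([335.4, 227.5], 0.71), ([299.1, 184.9], 0.57)]
bar_tip s [([277.3, 189.4], 0.78), ([448.5, 258.7], 0.3)]
bar_tip t [([287.8, 226.8], 0.84)]
rest_top s [([409.7, 178.5], 0.94), ([305.9, 226.8], 0.91), ([171.3, 185.1], 0.74), ([305.4, 314.3], 0.6)]
rest_top t [([386.8, 286.8], 0.82), ([327.6, 230.4], 0.81), ([352.5, 128.1], 0.79), ([212.3, 289.9], 0.76)]
plate_front s [([320.2, 178.9], 0.72)]
plate_front t [([295.9, 183.9], 0.86)]
base s [([300.9, 165.9], 0.61)]
base t [([266.6, 184.6], 0.89)]
pocket s [([318.6, 166.0], 0.81)]
pocket t [([297.8, 179.8], 0.77)]
cover s []
cover t []
nose s [([332.0, 173.3], 0.61), ([234.5, 168.9], 0.47)]
nose t [([312.6, 181.6], 0.55)]
lugs s []
lugs t [([421.1, 170.4], 0.26)]Traceback (most recent call last):
  File "<stdin>", line 11, in <module>
ValueError: it knows: bar_mid, bar_tip, base, bearing, cover, driver, grease, lugs, nose, plate_front, pocket, rest_top
```

View pics/s0.png

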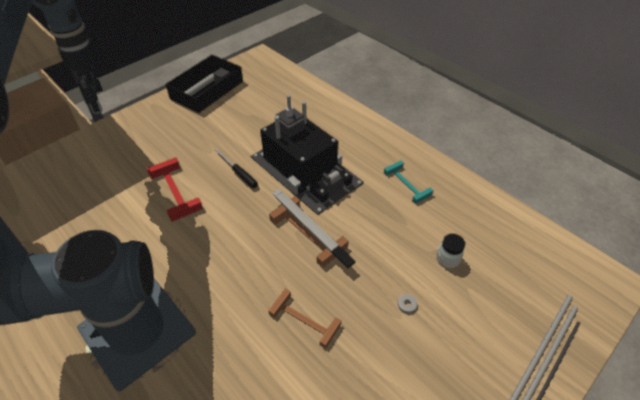

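View pics/t0.png

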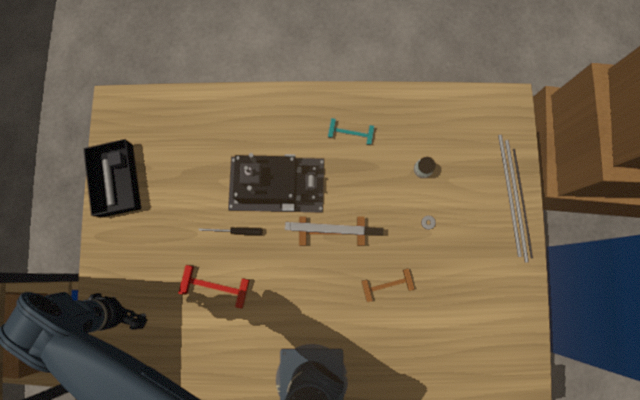

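The base's front faces image right (world −y), the bar lies on the large brown rest at (332,230) in the top view, and the smaller brown, red and turquoise rests are decoys. Next I'll triangulate the points.

```bash
sed -i 's/np.array(p\["rotation"\])/Rm(p)/g' h.py; cat >> h.py <<'E'
from scipy.spatial.transform import Rotation as Ro
def Rm(p): return Ro.from_euler("xyz",p["rotation"],degrees=True).as_matrix()
E
python3 - <<'E'
from h import *
import pickle
np.set_printoptions(precision=4,suppress=True)
s,t=pickle.load(open("p0.pkl","rb"))
st=sensors.sense(); print(proj(s,st["tool_pos"]),proj(t,st["tool_pos"]))
for n,a,b in [("bar_mid",(309.1,225.9),(335.4,227.5)),("tip",(277.3,189.4),(287.8,226.8)),("rest",(305.9,226.8),(327.6,230.4)),("rest2",(305.4,314.3),(386.8,286.8)),("plate",(320.2,178.9),(295.9,183.9)),("base",(300.9,165.9),(266.6,184.6)),("pocket",(318.6,166),(297.8,179.8)),("nose",(332,173.3),(312.6,181.6))]:
    print(n,*tri(s,a,t,b))
s=viewer.snapshot("side"); t=viewer.snapshot("top")
for l in ["grease","driver","bearing","bar_tip","bar_mid","base","nose","lugs"]:
    for nm,p in(("s",s),("t",t)):
        print(l,nm,[(np.round(r["location"],1).tolist(),round(r["confidence"],2)) for r in spotter.mark_of(l,p)[:3]],[(np.round(r["box"],1).tolist(),round(r["confidence"],2)) for r in spotter.recognise(l,p)[:2]])
save(s,"s1.png",5,(250,90,400,210)); save(t,"t1.png",5,(220,145,380,255))
save(s,"s2.png",5,(250,180,400,290))
E
```

```text
[104.96   115.1868] [134.1316 307.63  ]
bar_mid [ 0.4567 -0.0728  0.0414] 0.013154933999305587
tip [0.4634 0.0671 0.0578] 0.0009522092297931872
rest [ 0.4552 -0.0528  0.0185] 0.0006453638443134784
rest2 [ 0.2847 -0.2334  0.0284] 0.005990452060918824
plate [0.6019 0.0471 0.0135] 0.002830180986567207
base [ 0.6068  0.14   -0.0061] 0.0047092480794549575
pocket [0.5983 0.0415 0.0724] 0.014511105908574259
nose [ 0.5951 -0.0063  0.0806] 0.00475770309909829
grease s [([448.9, 258.0], 0.78), ([330.5, 177.0], 0.71)] [([436.9, 232.9, 465.4, 271.5], 0.71)]
grease t [] [([411.3, 157.3, 437.9, 180.4], 0.9)]
driver s [([236.8, 169.5], 0.83)] [([269.1, 186.3, 356.6, 269.3], 0.74), ([215.6, 147.4, 259.3, 189.2], 0.68)]
driver t [([227.4, 231.9], 0.67)] [([198.6, 224.3, 262.0, 234.5], 0.68)]
bearing s [([408.4, 303.9], 0.64)] [([397.3, 292.1, 415.0, 313.8], 0.68)]
bearing t [([426.5, 221.2], 0.71)] [([422.9, 217.8, 435.0, 228.0], 0.69)]
bar_tip s [([273.8, 188.3], 0.72)] [([272.4, 188.2, 355.1, 270.0], 0.84)]
bar_tip t [([283.4, 228.4], 0.71)] [([287.3, 223.1, 382.1, 233.6], 0.67)]
bar_mid s [([311.4, 224.1], 0.68)] [([270.6, 189.5, 356.9, 267.5], 0.9)]
bar_mid t [([332.4, 230.1], 0.58)] [([285.2, 221.5, 384.0, 234.0], 0.65)]
base s [([299.6, 161.9], 0.78)] [([437.4, 231.3, 465.0, 269.8], 0.62), ([260.0, 94.6, 338.4, 193.7], 0.6)]
base t [([265.3, 181.4], 0.8)] [([233.4, 154.5, 298.7, 208.3], 0.73)]
nose s [([332.2, 175.2], 0.78)] [([319.2, 167.7, 343.3, 193.7], 0.69)]
nose t [] [([305.2, 172.1, 320.1, 191.6], 0.5)]
lugs s [] [([289.0, 154.2, 340.4, 184.3], 0.52), ([249.4, 150.5, 362.4, 214.5], 0.27)]
lugs t [] [([281.9, 201.4, 292.0, 210.5], 0.56)]
```

View pics/s1.png

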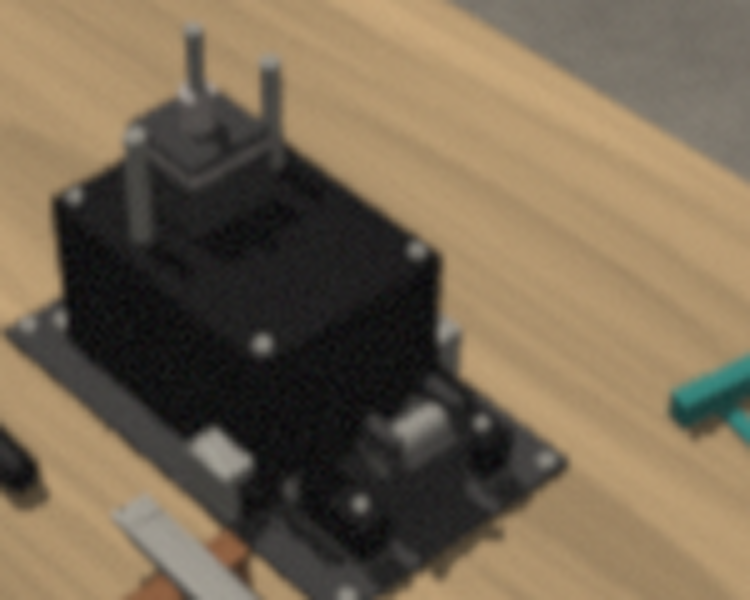

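View pics/t1.png

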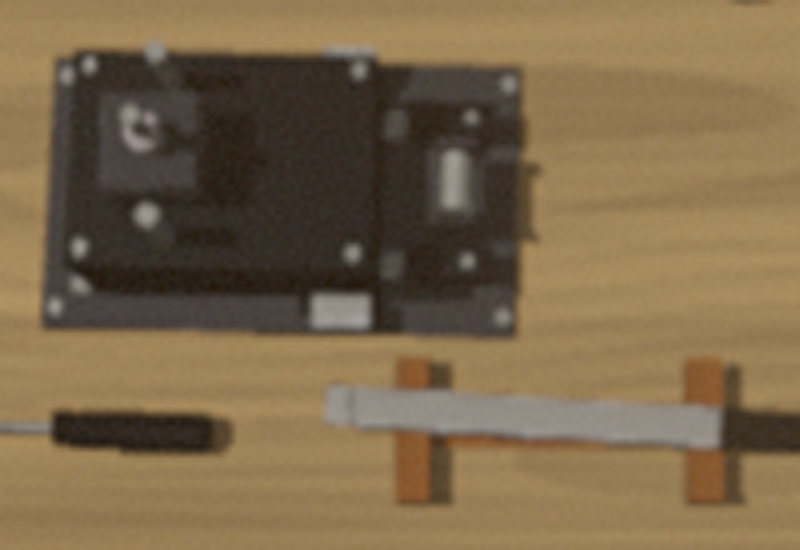

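View pics/s2.png

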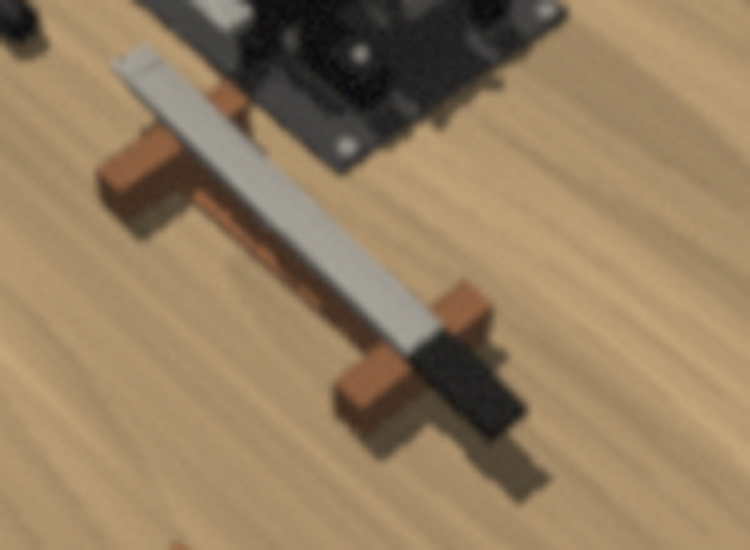

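```bash
python3 - <<'E'
from h import *
import pickle
np.set_printoptions(precision=4,suppress=True)
s,t=pickle.load(open("p0.pkl","rb"))
T=lambda x,y:(220+(x+.5)/5-.5,145+(y+.5)/5-.5)
S=lambda x,y:(250+(x+.5)/5-.5,90+(y+.5)/5-.5)
S2=lambda x,y:(250+(x+.5)/5-.5,180+(y+.5)/5-.5)
print("plate bolts top z.009");
for q in[(65,73),(55,305),(510,83),(503,317)]: print(atz(t,T(*q),.009))
for q in[(28,325),(545,460),(347,595)]: print("s",atz(s,S(*q),.009))
print("nose tri",tri(s,S(420,425),t,T(453,180)), atz(t,T(453,180),.066),atz(s,S(420,425),.066))
print("bolt housings",tri(s,S(483,422),t,T(471,118)),tri(s,S(360,503),t,T(467,261)))
print("lugs",tri(s,S(222,452),t,T(341,310)))
print("base top bolts",tri(s,S(417,250),t,T(359,70)),tri(s,S(262,345),t,T(352,252)))
print("base top bolts r",tri(s,S(75,197),t,T(90,65)))
print("bar tip corners top z.04",atz(t,T(326,388),.04),atz(t,T(326,425),.04)," sleeve start",atz(t,T(722,410),.04),atz(t,T(722,447),.04))
for q in [(113,68),(148,42),(490,438),(527,408),(410,352),(444,327)]: print("s",atz(s,S2(*q),.04))
print("rest battens (top, z.03) centres",atz(t,T(413,358),.03),atz(t,T(413,503),.03),atz(t,T(705,358),.03),atz(t,T(705,503),.03))
save(t,"t2.png",6,(280,200,400,260))
E
```

```text
plate bolts top z.009
[0.6853 0.2506 0.009 ]
[0.5349 0.2525 0.009 ]
[ 0.6774 -0.0349  0.009 ]
[ 0.5268 -0.0302  0.009 ]
s [0.5324 0.256  0.009 ]
s [ 0.6745 -0.0306  0.009 ]
s [ 0.5261 -0.0259  0.009 ]
nose tri (array([ 0.6036, -0.0003,  0.0645]), np.float64(0.0007533580175572225)) [ 0.603  -0.0001  0.066 ] [ 0.6029 -0.0015  0.066 ]
bolt housings (array([ 0.6454, -0.0099,  0.0449]), np.float64(0.0024308190443964525)) (array([ 0.5552, -0.0074,  0.0452]), np.float64(0.0030479235723543854))
lugs (array([0.525 , 0.0693, 0.0477]), np.float64(0.002212473435305965))
base top bolts (array([0.6568, 0.0549, 0.1212]), np.float64(0.00319399305548004)) (array([0.548 , 0.0583, 0.1199]), np.float64(0.003996891798648101))
base top bolts r (array([0.6279, 0.2439, 0.0769]), np.float64(0.0999367403601397))
bar tip corners top z.04 [0.4789 0.078  0.04  ] [0.4562 0.0778 0.04  ]  sleeve start [ 0.4648 -0.1639  0.04  ] [ 0.4422 -0.1635  0.04  ]
s [0.4548 0.0791 0.04  ]
s [0.4804 0.0806 0.04  ]
s [ 0.4345 -0.2188  0.04  ]
s [ 0.4589 -0.2192  0.04  ]
s [ 0.4414 -0.1589  0.04  ]
s [ 0.4635 -0.1598  0.04  ]
rest battens (top, z.03) centres [0.4984 0.0253 0.03  ] [0.4092 0.025  0.03  ] [ 0.498  -0.1548  0.03  ] [ 0.4087 -0.1536  0.03  ]
```

View pics/t2.png

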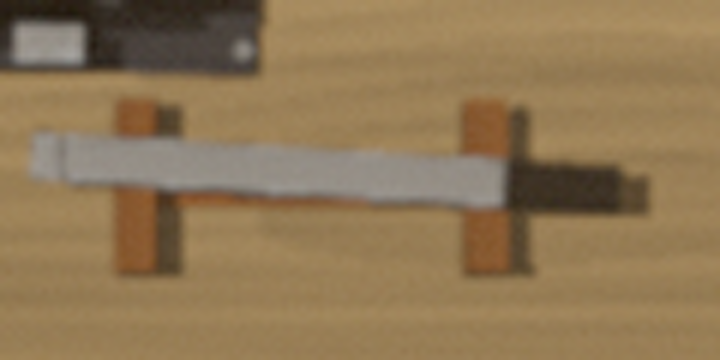

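{"method": "arm_command", "body": {
  "moves": [
    {"tx": 84,"ty": -225,"wz": -26,"fingers": 1},
    {"tx": 84,"ty": -225,"wz": -26,"fingers": 1},
    {"tx": 84,"ty": -225,"wz": -26,"fingers": 1},
    {"tx": 84,"ty": -225,"wz": -26,"fingers": 1},
    {"tx": 84,"ty": -225,"wz": -26,"fingers": 1}
  ],
  "squeeze": 100
}}

```text
invalid input
```

{"method": "arm_command", "body": {
  "moves": [
    {"tx": 84,"ty": -225,"wz": -26,"fingers": 1},
    {"tx": 84,"ty": -225,"wz": -26,"fingers": 1},
    {"tx": 84,"ty": -225,"wz": -26,"fingers": 1},
    {"tx": 84,"ty": -225,"wz": -26,"fingers": 1},
    {"tx": 84,"ty": -225,"wz": -26,"fingers": 1}
  ]
}}

```text
invalid input
```

{"method": "arm_command", "body": {
  "moves": [
    {"tx": 56,"ty": -145,"wz": -16,"fingers": 0.6},
    {"tx": 56,"ty": -145,"wz": -16,"fingers": 0.6},
    {"tx": 56,"ty": -145,"wz": -16,"fingers": 0.6},
    {"tx": 56,"ty": -145,"wz": -16,"fingers": 0.6},
    {"tx": 56,"ty": -145,"wz": -16,"fingers": 0.6}
  ]
}}

```text
invalid input
```

```bash
python3 - <<'E'
from h import *
np.set_printoptions(precision=4,suppress=True)
st=sensors.sense();print(st)
s=viewer.snapshot("side"); t=viewer.snapshot("top")
save(s,"s3.png"); save(t,"t3.png")
E
```

```text
{'time': 2.7, 'joints': array([56.7928,  2.7519,  5.6843, 92.9344, -0.0011, 82.6784]), 'dq': array([ 0.0629, -0.0129, -0.0114, -0.0173, -0.196 , -0.1016]), 'joint_torque': array([  0.0002, -33.8634,  32.0147,   0.0013,  -0.0001,  -0.    ]), 'tool_pos': array([0.2292, 0.4723, 0.1996]), 'orientation': array([179.9992,   0.0021,  64.1144]), 'force': array([ 0.5078, -0.4554,  0.0658]), 'moment': array([ 0.0467, -0.0229, -0.0265]), 'width': 1.001555506767675}
```

View pics/s3.png

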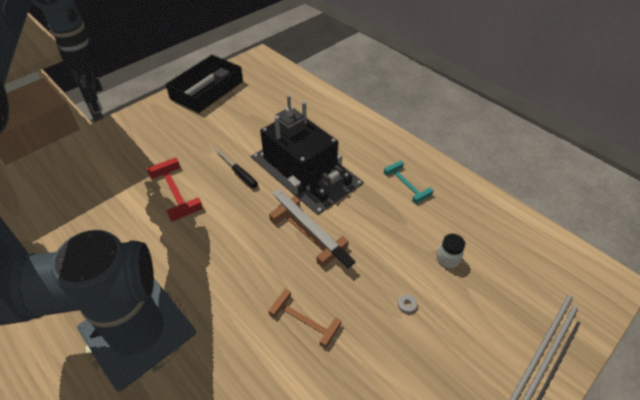

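View pics/t3.png

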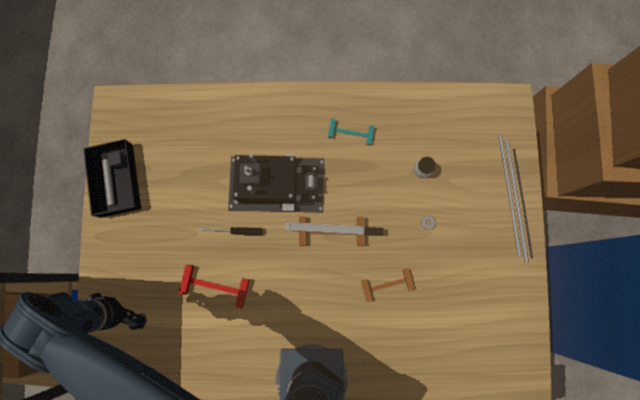

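The arm hasn't moved; the calls were refused because the rows left out some keys. I'll write full rows.

{"method": "arm_command", "body": {
  "moves": [
    {"wx": 0,"wy": 0,"wz": -26,"tx": 84,"ty": -225,"tz": 0,"fingers": 1},
    {"wx": 0,"wy": 0,"wz": -26,"tx": 84,"ty": -225,"tz": 0,"fingers": 1},
    {"wx": 0,"wy": 0,"wz": -26,"tx": 84,"ty": -225,"tz": 0,"fingers": 1},
    {"wx": 0,"wy": 0,"wz": -26,"tx": 84,"ty": -225,"tz": 0,"fingers": 1},
    {"wx": 0,"wy": 0,"wz": -26,"tx": 84,"ty": -225,"tz": 0,"fingers": 1}
  ],
  "squeeze": 100
}}

```text
time: 3.3
tool_pos: [0.3136, 0.2452, 0.1998]
orientation: [180.0, -0.0, 38.1]
force: [1.0, 0.0, 0.1]
width: 0.998
```

{"method": "arm_command", "body": {
  "moves": [
    {"wx": 0,"wy": 0,"wz": -26,"tx": 84,"ty": -225,"tz": 0,"fingers": 1},
    {"wx": 0,"wy": 0,"wz": -26,"tx": 84,"ty": -225,"tz": 0,"fingers": 1},
    {"wx": 0,"wy": 0,"wz": -26,"tx": 84,"ty": -225,"tz": 0,"fingers": 1},
    {"wx": 0,"wy": 0,"wz": -26,"tx": 84,"ty": -225,"tz": 0,"fingers": 1},
    {"wx": 0,"wy": 0,"wz": -26,"tx": 84,"ty": -225,"tz": 0,"fingers": 1}
  ]
}}

```text
time: 3.8
tool_pos: [0.3978, 0.0198, 0.1999]
orientation: [180.0, -0.1, 12.0]
force: [0.4, -0.0, -0.1]
width: 1.002
```

{"method": "arm_command", "body": {
  "moves": [
    {"wx": 0,"wy": 0,"wz": -16,"tx": 56,"ty": -145,"tz": 0,"fingers": 0.7},
    {"wx": 0,"wy": 0,"wz": -16,"tx": 56,"ty": -145,"tz": -50,"fingers": 0.7},
    {"wx": 0,"wy": 0,"wz": -16,"tx": 56,"ty": -145,"tz": -100,"fingers": 0.7},
    {"wx": 0,"wy": 0,"wz": -16,"tx": 56,"ty": -145,"tz": -120,"fingers": 0.7},
    {"wx": 0,"wy": 0,"wz": -16,"tx": 56,"ty": -145,"tz": -130,"fingers": 0.7}
  ]
}}

```text
time: 4.3
tool_pos: [0.4517, -0.1242, 0.0658]
orientation: [-180.0, 0.2, -4.1]
force: [0.6, 0.5, -0.8]
width: 0.699
```

```bash
python3 - <<'E'
from h import *
np.set_printoptions(precision=4,suppress=True)
s=viewer.snapshot("side"); t=viewer.snapshot("top")
st=sensors.sense();print(st["time"],st["tool_pos"],st["orientation"],st["joints"],st["force"])
save(s,"s4.png",3,(200,130,420,290)); save(t,"t4.png",3,(220,130,440,290))
E
```

```text
4.4 [ 0.4496 -0.1222  0.0648] [-179.8253    0.5131   -4.0092] [-23.4597  -4.6705 -17.0091  78.2034  -0.0061  70.5503] [-0.6526  0.3163 -0.0343]
```

View pics/s4.png

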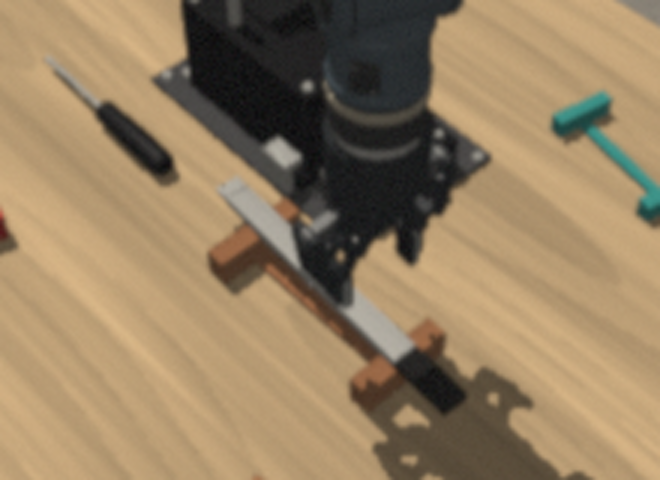

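View pics/t4.png

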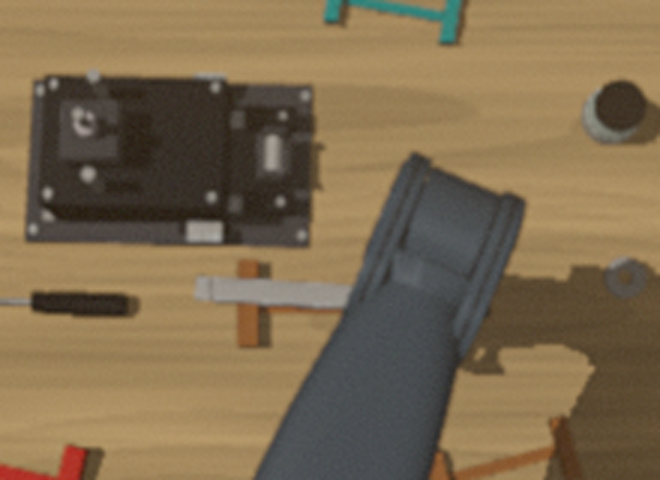

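{"method": "arm_command", "body": {
  "moves": [
    {"wx": 0,"wy": 0,"wz": 0,"tx": 0,"ty": 0,"tz": -20,"fingers": 0.7},
    {"wx": 0,"wy": 0,"wz": 0,"tx": 0,"ty": 0,"tz": -40,"fingers": 0.7},
    {"wx": 0,"wy": 0,"wz": 0,"tx": 0,"ty": 0,"tz": -52,"fingers": 0.7},
    {"wx": 0,"wy": 0,"wz": 0,"tx": 0,"ty": 0,"tz": -52,"fingers": 0.5},
    {"wx": 0,"wy": 0,"wz": 0,"tx": 0,"ty": 0,"tz": -52,"fingers": 0.4}
  ]
}}

```text
time: 4.9
tool_pos: [0.4539, -0.1226, 0.0189]
orientation: [180.0, -0.1, -3.9]
force: [0.1, 0.4, 0.7]
width: 0.404
```

{"method": "arm_command", "body": {
  "moves": [
    {"wx": 0,"wy": 0,"wz": 0,"tx": 0,"ty": 0,"tz": 0,"fingers": 0.35},
    {"wx": 0,"wy": 0,"wz": 0,"tx": 0,"ty": 0,"tz": 0,"fingers": 0.1},
    {"wx": 0,"wy": 0,"wz": 0,"tx": 0,"ty": 0,"tz": 0,"fingers": 0.1},
    {"wx": 0,"wy": 0,"wz": 0,"tx": 0,"ty": 0,"tz": 0,"fingers": 0},
    {"wx": 0,"wy": 0,"wz": 0,"tx": 0,"ty": 0,"tz": 0,"fingers": 0}
  ],
  "squeeze": 110
}}

```text
time: 5.4
tool_pos: [0.4533, -0.1227, 0.0178]
orientation: [180.0, -0.0, -3.9]
force: [-0.2, -0.3, 0.5]
width: -0.001
```

```bash
python3 - <<'E'
from h import *
np.set_printoptions(precision=4,suppress=True)
s=viewer.snapshot("side")
st=sensors.sense();print(st["time"],st["tool_pos"],st["orientation"],st["width"],st["force"],st["moment"])
save(s,"s5.png",4,(250,170,400,290))
E
```

```text
5.45 [ 0.4532 -0.1227  0.0177] [179.9995  -0.0032  -3.8901] -0.0011415542292125412 [ 0.0472 -0.1345  0.701 ] [ 0.0024 -0.0677 -0.0265]
```

View pics/s5.png

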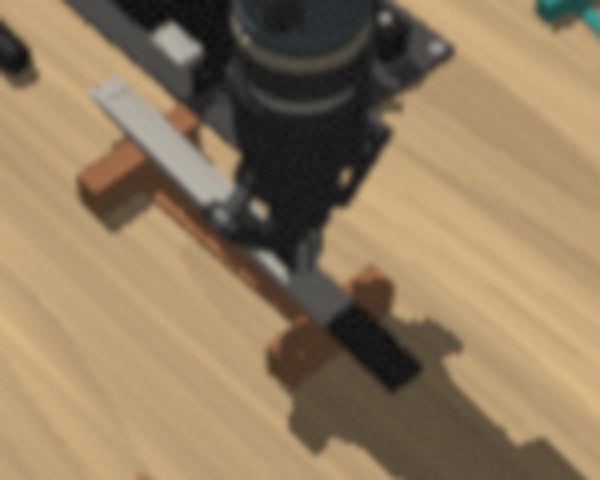

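```bash
python3 - <<'E'
from h import *
np.set_printoptions(precision=4,suppress=True)
s=viewer.snapshot("side");t=viewer.snapshot("top")
st=sensors.sense();X=st["tool_pos"]
print([((proj(s,X+[0,0,d])-[250,170])*4).round() for d in (0,.017,.073,.15)], proj(t,X))
for l in("bar_mid","bar_tip"): print([(r["location"],r["confidence"]) for r in spotter.mark_of(l,s)])
save(s,"s6.png",6,(280,190,380,290));save(t,"t6.png",4,(270,170,420,270))
E
```

```text
[array([298., 295.]), array([298., 279.]), array([299., 222.]), array([301., 137.])] [350.1201 231.0856]
[([312.8, 226.6], 0.75)]
[([278.0, 188.5], 0.76)]
```

View pics/s6.png

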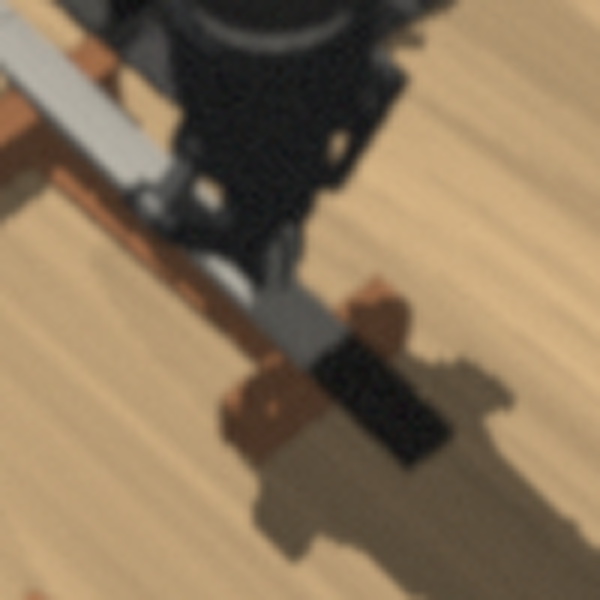

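View pics/t6.png

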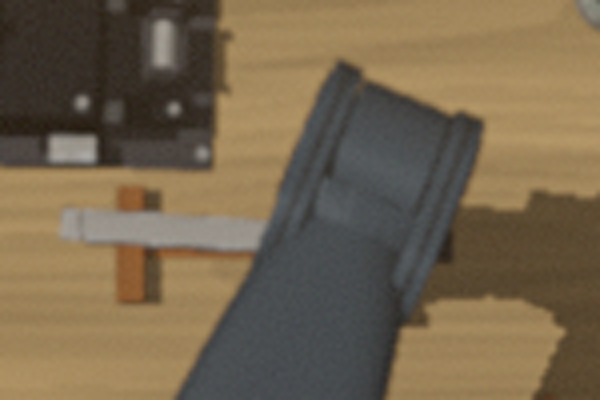

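{"method": "arm_command", "body": {
  "moves": [
    {"wx": 0,"wy": 0,"wz": 0,"tx": 0,"ty": 0,"tz": 5,"fingers": 0},
    {"wx": 0,"wy": 0,"wz": 0,"tx": 0,"ty": 0,"tz": 10,"fingers": 0},
    {"wx": 0,"wy": 0,"wz": 0,"tx": 0,"ty": 0,"tz": 15,"fingers": 0},
    {"wx": 0,"wy": 0,"wz": 0,"tx": 0,"ty": 0,"tz": 20,"fingers": 0}
  ]
}}

```text
time: 6.05
tool_pos: [0.4535, -0.1228, 0.0384]
orientation: [180.0, -0.0, -3.9]
force: [0.2, -0.8, -0.2]
width: 0.001
```

```bash
python3 - <<'E'
from h import *
np.set_printoptions(precision=4,suppress=True)
s=viewer.snapshot("side")
st=sensors.sense();X=st["tool_pos"]
print(X,st["force"],st["width"],[((proj(s,X+[0,0,d])-[280,190])*6).round() for d in (0,.017,.073,.15)])
save(s,"s7.png",6,(280,190,380,290))
save(s,"s7b.png",1)
E
```

```text
[ 0.4541 -0.1231  0.0393] [0.5329 0.2818 0.1127] -0.0033827511214773237 [array([270., 290.]), array([270., 265.]), array([272., 178.]), array([274.,  46.])]
```

View pics/s7.png

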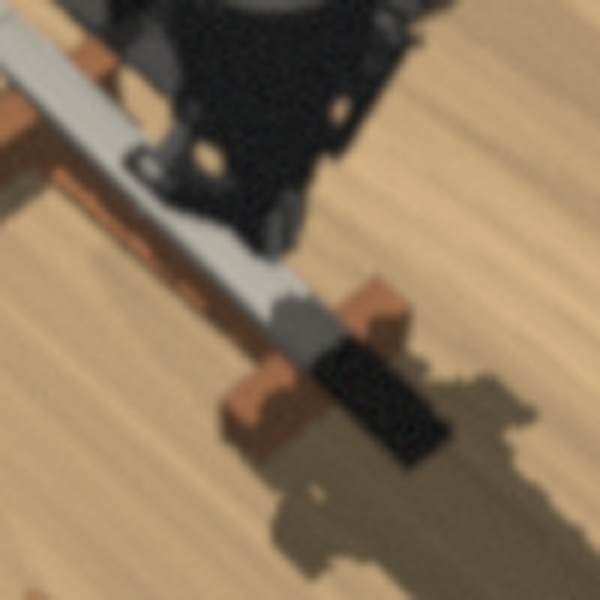

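```bash
python3 - <<'E'
from h import *
np.set_printoptions(precision=4,suppress=True)
s=viewer.snapshot("side");t=viewer.snapshot("top")
st=sensors.sense();X=st["tool_pos"];print(st["time"],X,st["joints"])
print(proj(t,[0,0,0]),proj(s,[0,0,0]),proj(s,[0,0,.3]))
for d in([0,0,0],[0,0,.024],[.02,0,0],[.03,0,0],[0,.02,0]): print(d,((proj(s,X+d)-[280,190])*6).round())
im=cv2.imread("pics/s0.png")
save(s,"s8.png",1.2)
save(t,"t8.png",1.2)
import pickle
s0,t0=pickle.load(open("p0.pkl","rb"))
save(s0,"s9.png",6,(40,60,160,160)); save(t0,"t9.png",6,(70,270,190,370))
X0=np.array([.2292,.4723,.1996])
for d in (0,.013,.05): print(((proj(s0,X0+[0,0,d])-[40,60])*6).round(),((proj(t0,X0+[0,0,d])-[70,270])*6).round())
E
```

```text
6.2 [ 0.4538 -0.123   0.0384] [-23.3387  -3.9903 -19.4329  74.4737  -0.0015  70.5484]
[310.5992 380.1835] [137.3605 330.5717] [ 84.5679 252.9419]
[0, 0, 0] [269. 292.]
[0, 0, 0.024] [270. 256.]
[0.02, 0, 0] [304. 265.]
[0.03, 0, 0] [322. 251.]
[0, 0.02, 0] [235. 263.]
[390. 331.] [385. 226.]
[379. 307.] [373. 228.]
[349. 237.] [339. 234.]
```

View pics/s9.png

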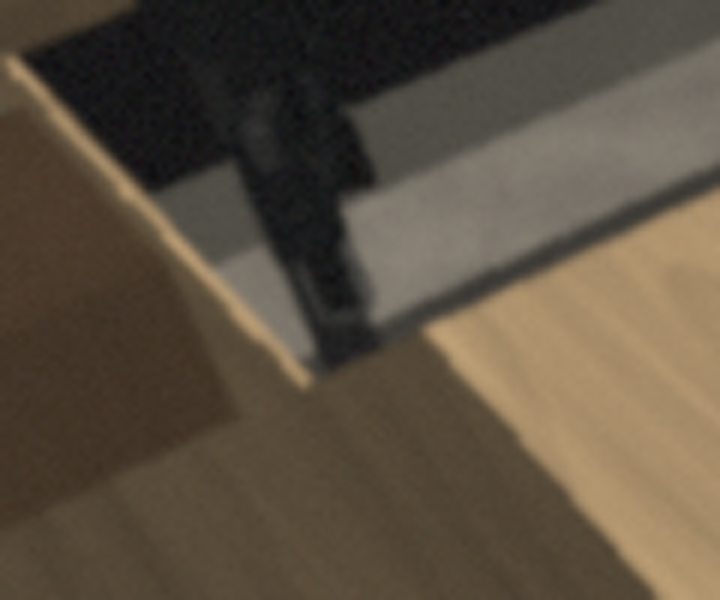

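View pics/t9.png

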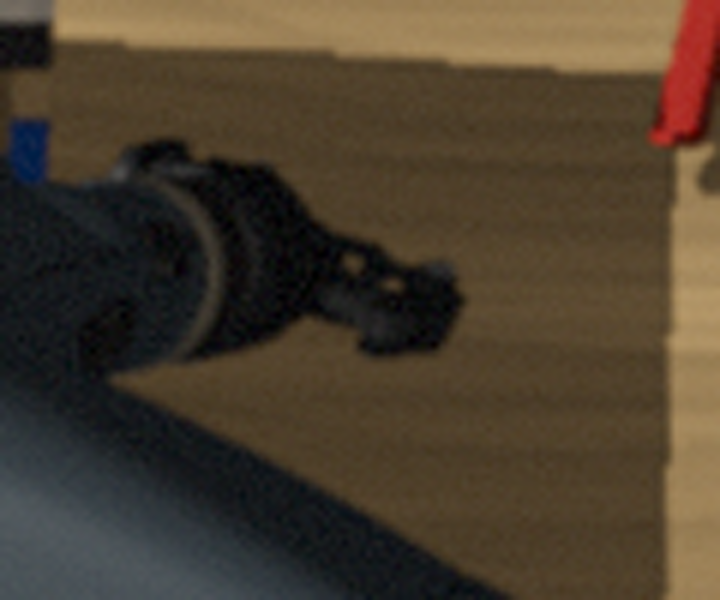

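View pics/t8.png

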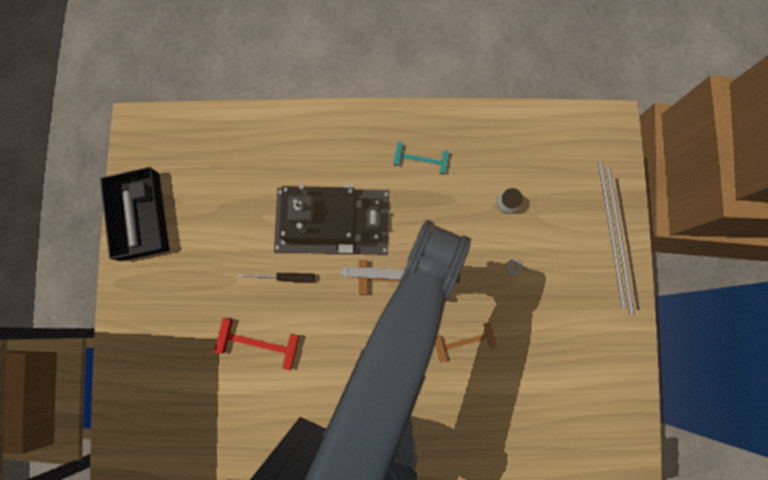

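View pics/s8.png

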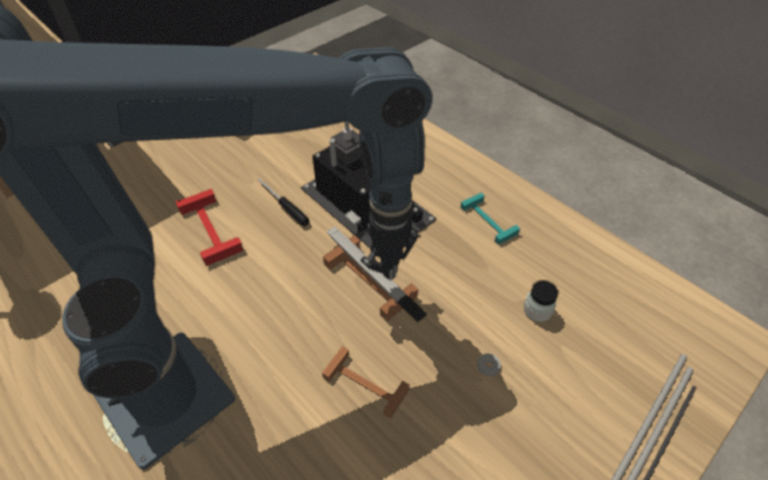

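{"method": "arm_command", "body": {
  "moves": [
    {"wx": 0,"wy": 0,"wz": 0,"tx": 0,"ty": 0,"tz": 40,"fingers": 0},
    {"wx": 0,"wy": 0,"wz": 0,"tx": -40,"ty": 0,"tz": 40,"fingers": 0},
    {"wx": 0,"wy": 0,"wz": 0,"tx": -80,"ty": 0,"tz": 40,"fingers": 0},
    {"wx": 0,"wy": 0,"wz": 0,"tx": -90,"ty": 0,"tz": 20,"fingers": 0},
    {"wx": 0,"wy": 0,"wz": 0,"tx": -90,"ty": 0,"tz": 10,"fingers": 0}
  ]
}}

```text
time: 6.7
tool_pos: [0.3616, -0.1223, 0.0465]
orientation: [-180.0, 0.1, -4.0]
force: [-0.1, -0.1, 1.3]
width: 0.004
```

```bash
python3 - <<'E'
from h import *
np.set_printoptions(precision=4,suppress=True)
s=viewer.snapshot("side")
st=sensors.sense();X=st["tool_pos"];print(st["time"],X,st["force"])
for d in([0,0,0],[0,0,.01],[0,0,.02],[0,0,.03]): print(d,((proj(s,X+d)-[240,180])*5).round())
save(s,"s10.png",5,(240,180,390,290))
E
```

```text
6.75 [ 0.3614 -0.1218  0.0449] [-0.5206 -0.1448 -1.4433]
[0, 0, 0] [280. 394.]
[0, 0, 0.01] [280. 382.]
[0, 0, 0.02] [279. 369.]
[0, 0, 0.03] [278. 357.]
```

View pics/s10.png

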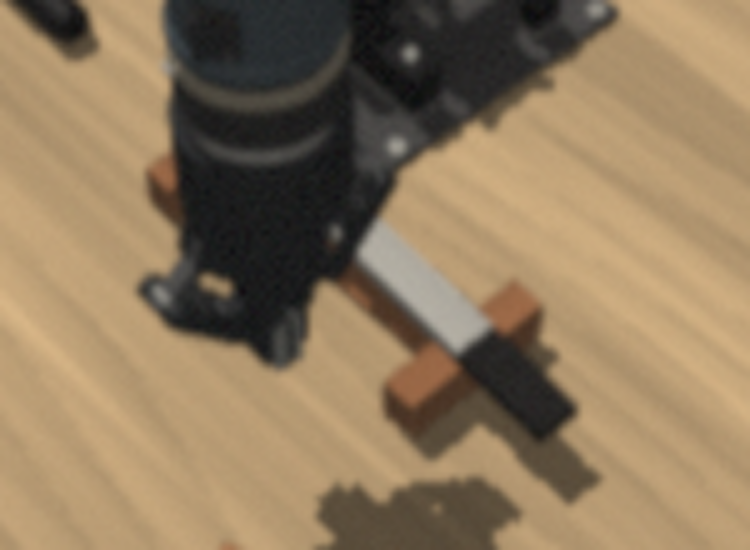

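{"method": "arm_command", "body": {
  "moves": [
    {"wx": 0,"wy": 0,"wz": 0,"tx": 0,"ty": 0,"tz": 0,"fingers": 0.5},
    {"wx": 0,"wy": 0,"wz": 0,"tx": 0,"ty": 0,"tz": 0,"fingers": 1},
    {"wx": 0,"wy": 0,"wz": 0,"tx": 0,"ty": 0,"tz": 0,"fingers": 1}
  ]
}}

```text
time: 7.05
tool_pos: [0.3643, -0.123, 0.0483]
orientation: [180.0, -0.1, -3.9]
force: [1.1, 0.1, 0.5]
width: 0.509
```

```bash
python3 - <<'E'
from h import *
np.set_printoptions(precision=4,suppress=True)
s=viewer.snapshot("side")
st=sensors.sense();X=st["tool_pos"];print(st["time"],X,st["force"],st["width"],st["orientation"],st["joints"])
im=s["image"].astype(float); im=np.clip(255*(im/255)**.5,0,255).astype(np.uint8); s["image"]=im
save(s,"s11.png",5,(240,180,390,290))
E
python3 - <<'E'
import cv2,numpy as np
a=cv2.imread("pics/s10.png").astype(float); cv2.imwrite("pics/s10g.png",255*(a/255)**.5)
E
```

```text
7.1 [ 0.3642 -0.1229  0.0483] [-0.0584 -0.1584 -0.535 ] 0.5947711126171656 [179.9789  -0.0531  -3.8542] [-28.6789 -17.8756 -30.1088  77.7097   0.0032  65.1753][ WARN:0@0.061] global loadsave.cpp:1063 imwrite_ Unsupported depth image for selected encoder is fallbacked to CV_8U.
```

View pics/s11.png

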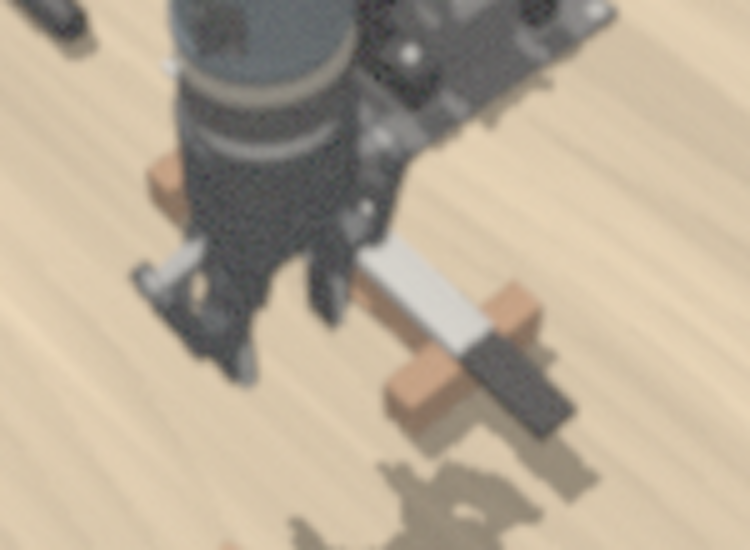

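View pics/s10g.png

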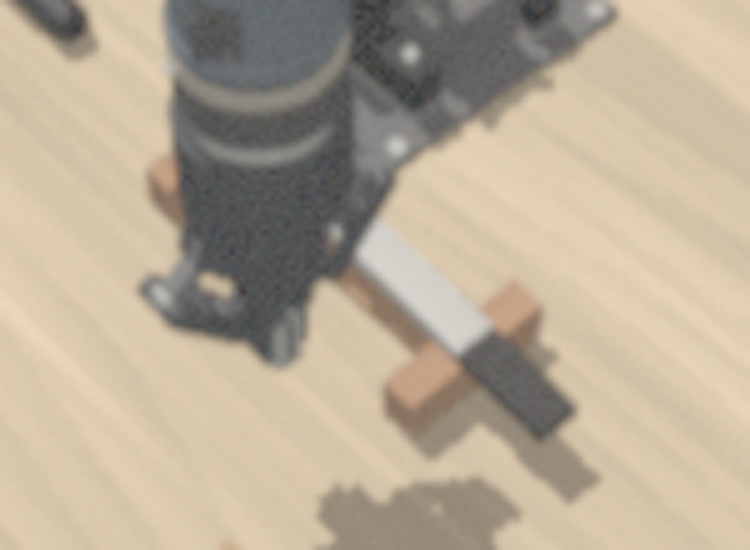

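{"method": "arm_command", "body": {
  "moves": [
    {"wx": 0,"wy": 0,"wz": 0,"tx": 0,"ty": 0,"tz": -10,"fingers": 0},
    {"wx": 0,"wy": 0,"wz": 0,"tx": 0,"ty": 0,"tz": -20,"fingers": 0},
    {"wx": 0,"wy": 0,"wz": 0,"tx": 0,"ty": 0,"tz": -30,"fingers": 0},
    {"wx": 0,"wy": 0,"wz": 0,"tx": 0,"ty": 0,"tz": -38,"fingers": 0},
    {"wx": 0,"wy": 0,"wz": 0,"tx": 0,"ty": 0,"tz": -40,"fingers": 0}
  ]
}}

```text
time: 7.6
tool_pos: [0.3619, -0.122, 0.0058]
orientation: [-179.9, 0.2, -3.9]
force: [-0.4, -0.1, 0.5]
width: 0.002
```

```bash
python3 - <<'E'
from h import *
np.set_printoptions(precision=4,suppress=True)
s=viewer.snapshot("side")
st=sensors.sense();X=st["tool_pos"];print(st["time"],X,st["force"],st["width"])
for d in([0,0,0],[0,0,.01],[0,0,.02],[0,0,.03]): print(d,((proj(s,X+d)-[270,220])*10).round())
im=s["image"].astype(float); im=np.clip(255*(im/255)**.5,0,255).astype(np.uint8); s["image"]=im
save(s,"s12.png",10,(270,220,340,280))
E
```

```text
7.65 [ 0.3621 -0.1221  0.0061] [-0.3366 -0.077   0.1085] 0.0018012186277165938
[0, 0, 0] [270. 477.]
[0, 0, 0.01] [268. 454.]
[0, 0, 0.02] [267. 431.]
[0, 0, 0.03] [265. 407.]
```

View pics/s12.png

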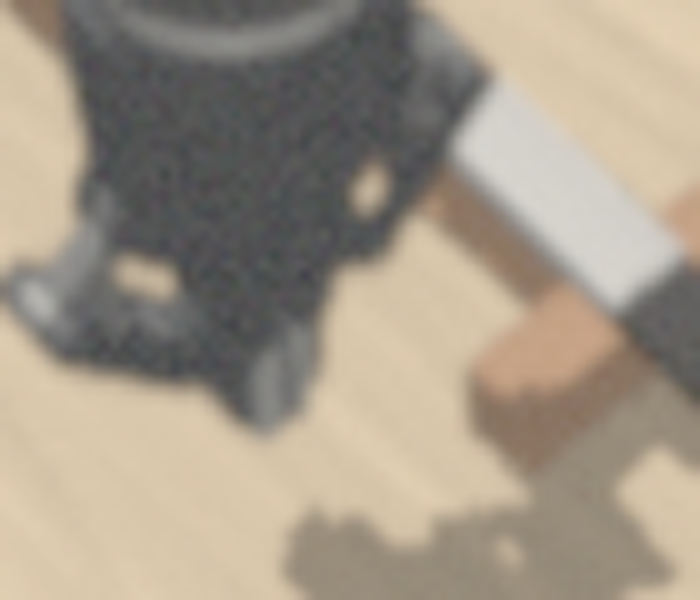

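The fingertips actually sit about 20 mm above the reported TCP. In the picture the tip is at (262,430) where the projected TCP is (270,477), and the shadow gap agrees. So I'll grip lower by that much.

{"method": "arm_command", "body": {
  "moves": [
    {"wx": 0,"wy": 0,"wz": 0,"tx": 0,"ty": 0,"tz": 50,"fingers": 0.7},
    {"wx": 0,"wy": 0,"wz": 0,"tx": 40,"ty": 0,"tz": 60,"fingers": 0.7},
    {"wx": 0,"wy": 0,"wz": 0,"tx": 80,"ty": 0,"tz": 60,"fingers": 0.7},
    {"wx": 0,"wy": 0,"wz": 0,"tx": 90,"ty": 0,"tz": 50,"fingers": 0.7},
    {"wx": 0,"wy": 0,"wz": 0,"tx": 90,"ty": 0,"tz": 50,"fingers": 0.7}
  ]
}}

```text
time: 8.15
tool_pos: [0.4541, -0.1225, 0.0569]
orientation: [-180.0, 0.1, -3.8]
force: [-0.8, 0.5, 0.4]
width: 0.703
```

{"method": "arm_command", "body": {
  "moves": [
    {"wx": 0,"wy": 0,"wz": 0,"tx": 0,"ty": 0,"tz": -20,"fingers": 0.65},
    {"wx": 0,"wy": 0,"wz": 0,"tx": 0,"ty": 0,"tz": -35,"fingers": 0.6},
    {"wx": 0,"wy": 0,"wz": 0,"tx": 0,"ty": 0,"tz": -50,"fingers": 0.6},
    {"wx": 0,"wy": 0,"wz": 0,"tx": 0,"ty": 0,"tz": -58,"fingers": 0.6},
    {"wx": 0,"wy": 0,"wz": 0,"tx": 0,"ty": 0,"tz": -58,"fingers": 0.5}
  ]
}}

```text
time: 8.65
tool_pos: [0.4514, -0.1222, -0.0015]
orientation: [-179.9, 0.2, -3.9]
force: [-0.6, 0.4, -0.5]
width: 0.507
```

{"method": "arm_command", "body": {
  "moves": [
    {"wx": 0,"wy": 0,"wz": 0,"tx": 0,"ty": 0,"tz": 0,"fingers": 0.35},
    {"wx": 0,"wy": 0,"wz": 0,"tx": 0,"ty": 0,"tz": 0,"fingers": 0.2},
    {"wx": 0,"wy": 0,"wz": 0,"tx": 0,"ty": 0,"tz": 0,"fingers": 0.1},
    {"wx": 0,"wy": 0,"wz": 0,"tx": 0,"ty": 0,"tz": 0,"fingers": 0}
  ],
  "squeeze": 110
}}

```text
time: 9.05
tool_pos: [0.4541, -0.1231, 0.0012]
orientation: [180.0, -0.1, -3.9]
force: [-2.4, 1.6, 5.6]
width: 0.234
```

```bash
python3 - <<'E'
from h import *
np.set_printoptions(precision=4,suppress=True)
s=viewer.snapshot("side")
st=sensors.sense();print(st["time"],st["tool_pos"],st["orientation"],st["width"],st["force"],st["moment"])
im=s["image"].astype(float); im=np.clip(255*(im/255)**.5,0,255).astype(np.uint8); s["image"]=im
save(s,"s13.png",6,(280,190,380,290))
E
```

```text
9.1 [ 0.454  -0.1231  0.0012] [179.9569  -0.1021  -3.8839] 0.2312644702718166 [-0.9334  1.1268  5.9907] [0.2075 0.4454 0.0109]
```

View pics/s13.png

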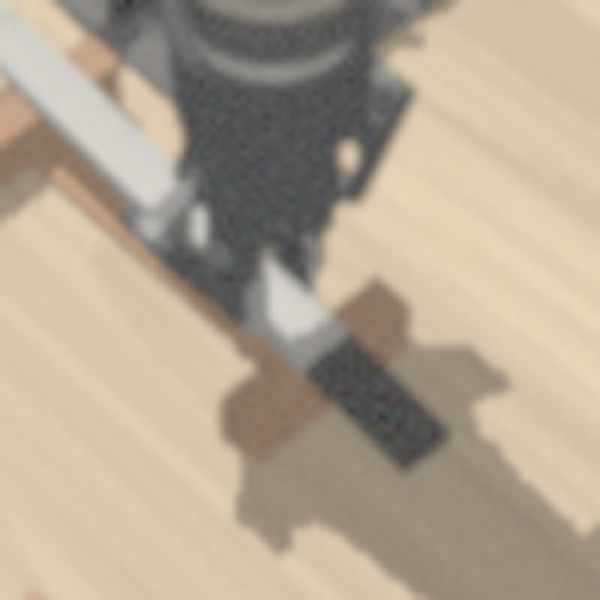

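{"method": "arm_command", "body": {
  "moves": [
    {"wx": 0,"wy": 0,"wz": 0,"tx": 0,"ty": 0,"tz": 0,"fingers": 0},
    {"wx": 0,"wy": 0,"wz": 0,"tx": 0,"ty": 0,"tz": 2,"fingers": 0},
    {"wx": 0,"wy": 0,"wz": 0,"tx": 0,"ty": 0,"tz": 8,"fingers": 0},
    {"wx": 0,"wy": 0,"wz": 0,"tx": 0,"ty": 0,"tz": 15,"fingers": 0},
    {"wx": 0,"wy": 0,"wz": 0,"tx": 0,"ty": 0,"tz": 25,"fingers": 0}
  ],
  "squeeze": 120
}}

```text
time: 9.6
tool_pos: [0.4519, -0.1222, 0.0238]
orientation: [-180.0, 0.2, -3.9]
force: [-0.3, -0.3, -4.7]
width: 0.231
```

```bash
cat > look.py <<'E'
from h import *
import sys
np.set_printoptions(precision=4,suppress=True)
def look(n,sc=None,tc=None,scs=5,g=.5,nt=True):
    s=viewer.snapshot("side"); out=[s]
    st=sensors.sense();print(round(st["time"],2),st["tool_pos"],st["orientation"],"w",round(st["width"],3),"F",st["force"],"M",st["moment"])
    def sv(p,name,c,k):
        q=dict(p);im=p["image"].astype(float); q["image"]=np.clip(255*(im/255)**g,0,255).astype(np.uint8); save(q,name,k,c)
    if sc: sv(s,n+"_s.png",sc,scs)
    if tc:
        t=viewer.snapshot("top"); out.append(t); sv(t,n+"_t.png",tc,scs)
    return out
E
python3 - <<'E'
from look import *
s,t=look("a1",(250,160,400,270),(260,160,410,260))
for l in("bar_mid","bar_tip"):
  for p in (s,t): print(l,[(np.round(r["location"],1),round(r["confidence"],2)) for r in spotter.mark_of(l,p)])
E
```

```text
9.65 [ 0.4537 -0.1229  0.0264] [179.9685  -0.0627  -3.8818] w 0.234 F [ 0.9963 -0.5125 -3.3171] M [-0.1807  0.0066  0.0415]
bar_mid [(array([310.9, 221.7]), 0.85)]
bar_mid [(array([331.8, 228. ]), 0.62), (array([268.3, 181.4]), 0.21)]
bar_tip []
bar_tip [(array([284.7, 227.2]), 0.72)]
```

View pics/a1_s.png

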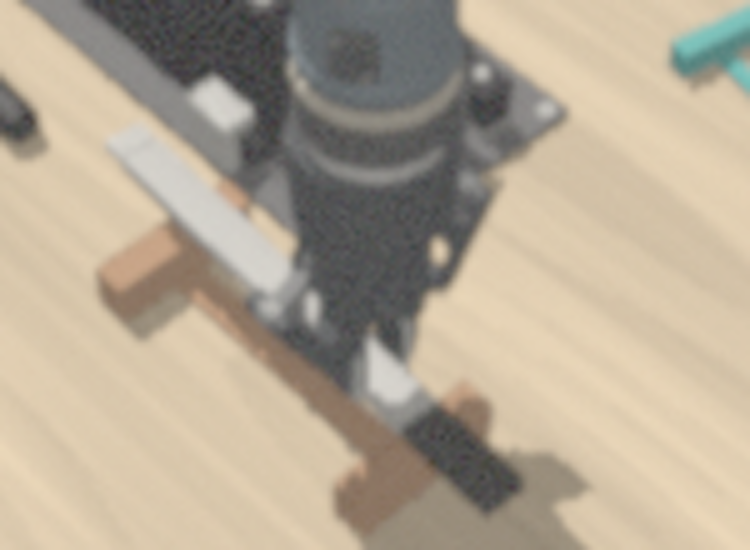

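View pics/a1_t.png

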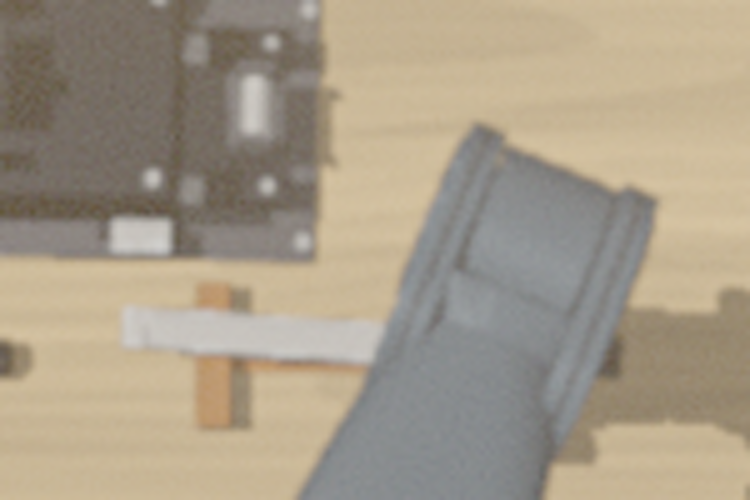

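```bash
python3 - <<'E'
from h import *
import pickle
np.set_printoptions(precision=4,suppress=True)
s,t=pickle.load(open("p0.pkl","rb"))
def zfit(p,uv,xy):
    z=np.linspace(0,.15,301); e=[np.linalg.norm(proj(p,[*xy,a])-uv) for a in z]; i=np.argmin(e); return z[i],e[i]
S=lambda x,y:np.array((250+(x+.5)/5-.5,160+(y+.5)/5-.5))
print(zfit(s,S(131,136),(.4675,.0785)), zfit(s,S(503,499),(.4467,-.219)))
print(tri(s,S(131,136),t,(260+124.5/5-.4,160+328/5-.4)))
E
```

```text
(np.float64(0.056), np.float64(0.20820124477992252)) (np.float64(0.059500000000000004), np.float64(1.5633467806815247))
(array([0.4678, 0.0776, 0.0565]), np.float64(0.00042503921268622166))
```

```bash
python3 - <<'E'
from h import *
import pickle
np.set_printoptions(precision=4,suppress=True)
s,t=pickle.load(open("p0.pkl","rb"))
print("jar",atz(s,(449,258),0),atz(t,(427,165),.07),atz(s,(453,243),.07)); print("bearing",atz(s,(408,303),.006),atz(t,(428,222.5),.006))
E
```

```text
jar [ 0.6544 -0.3561  0.    ] [ 0.6505 -0.3583  0.07  ] [ 0.6462 -0.3552  0.07  ]
bearing [ 0.4821 -0.366   0.006 ] [ 0.4801 -0.3694  0.006 ]
```

{"method": "arm_command", "body": {
  "moves": [
    {"wx": 0,"wy": 0,"wz": 0,"tx": 0,"ty": -10,"tz": 15,"fingers": 0},
    {"wx": 0,"wy": 0,"wz": 0,"tx": 0,"ty": -25,"tz": 30,"fingers": 0},
    {"wx": 0,"wy": 0,"wz": 0.5,"tx": 5,"ty": -42,"tz": 42,"fingers": 0},
    {"wx": 0,"wy": 0,"wz": 1,"tx": 25,"ty": -46,"tz": 48,"fingers": 0},
    {"wx": 0,"wy": 0,"wz": 1.5,"tx": 45,"ty": -46,"tz": 48,"fingers": 0}
  ]
}}

```text
time: 10.4
tool_pos: [0.4993, -0.1701, 0.0737]
orientation: [179.9, -0.1, -2.5]
force: [-0.3, 0.2, -5.3]
width: 0.23
```

{"method": "arm_command", "body": {
  "moves": [
    {"wx": 0,"wy": 0,"wz": 0.5,"tx": 22,"ty": 0,"tz": 0,"fingers": 0},
    {"wx": 0,"wy": 0,"wz": 0.9,"tx": 46,"ty": 0,"tz": 0,"fingers": 0},
    {"wx": 0,"wy": 0,"wz": 0.9,"tx": 70,"ty": 0,"tz": 0,"fingers": 0},
    {"wx": 0,"wy": 0,"wz": 0.9,"tx": 90,"ty": 0,"tz": 0,"fingers": 0},
    {"wx": 0,"wy": 0,"wz": 0.9,"tx": 99,"ty": 0,"tz": 0,"fingers": 0}
  ]
}}

```text
time: 10.9
tool_pos: [0.5984, -0.1685, 0.0715]
orientation: [-180.0, 0.0, -1.5]
force: [0.3, -0.0, -4.9]
width: 0.228
```

```bash
python3 - <<'E'
from look import *
s,t=look("a2",(270,110,420,230),(250,130,400,250))
for l in("bar_tip","nose","pocket"):
  for p in (s,t): print(l,[(np.round(r["location"],1),round(r["confidence"],2)) for r in spotter.mark_of(l,p)])
E
```

```text
10.95 [ 0.599  -0.1685  0.0715] [-179.9798   -0.0252   -1.4498] w 0.235 F [ 2.3256 -0.7119 -5.3424] M [-0.2574 -0.2172  0.0391]
bar_tip [(array([325.9, 157.3]), 0.68)]
bar_tip [(array([298.7, 178.8]), 0.74)]
nose [(array([332.4, 173.8]), 0.96)]
nose [(array([310.3, 185. ]), 0.48)]
pocket [(array([319.1, 169.5]), 0.83)]
pocket [(array([294.7, 177. ]), 0.75)]
```

View pics/a2_s.png

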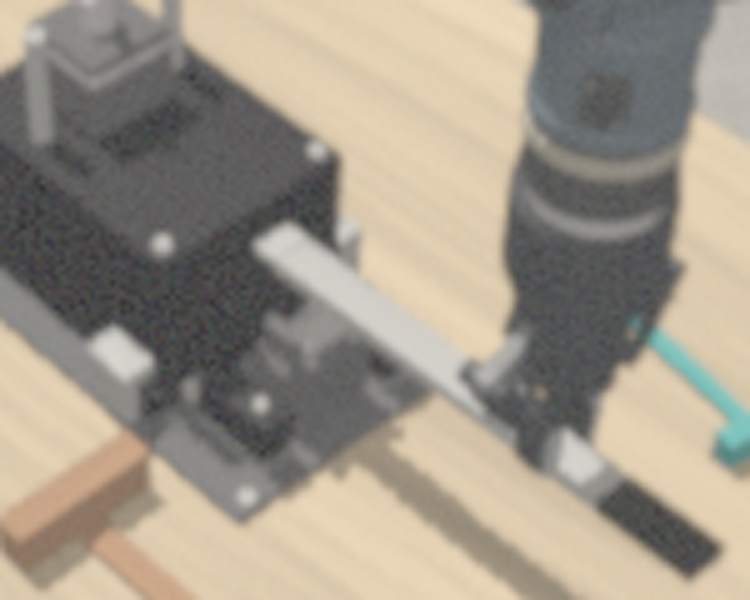

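View pics/a2_t.png

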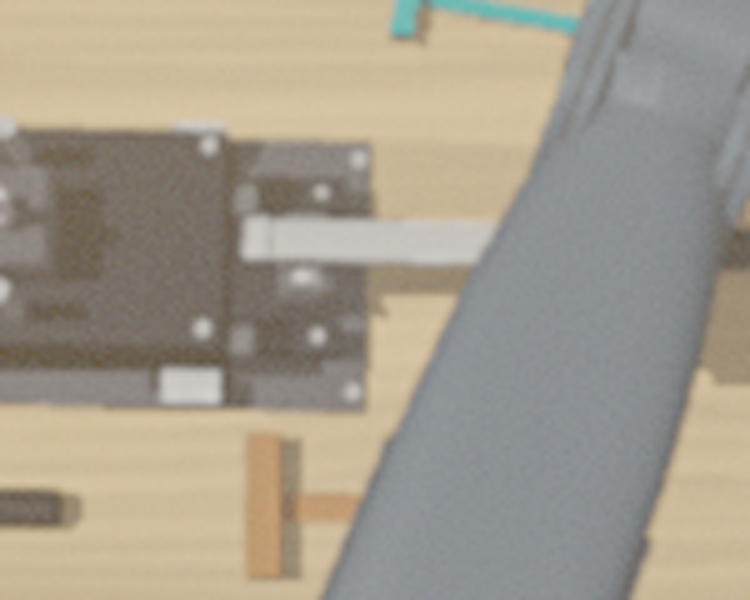

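```bash
python3 - <<'E'
from h import *
import pickle
np.set_printoptions(precision=4,suppress=True)
s,t=pickle.load(open("p0.pkl","rb"))
S=lambda x,y:np.array((270+(x+.5)/5-.5,110+(y+.5)/5-.5))
T=lambda x,y:np.array((250+(x+.5)/5-.5,130+(y+.5)/5-.5))
tip,e=tri(s,S(269,235),t,T(243,240));print("tip",tip,e)
for z in(.09,.105): print(atz(t,T(490,240),z))
h=S(705,560); print("handle at z",[atz(s,h,z) for z in (.09,.1,.11)])
print("patches",[atz(t,T(*q),.015) for q in((245,197),(241,338))])
print("base face top edge",[atz(t,T(*q),.116) for q in((229,135),(224,365))])
E
```

```text
tip [0.6024 0.0353 0.1073] 0.0034236336555675245
[ 0.6071 -0.1125  0.09  ]
[ 0.604  -0.1117  0.105 ]
handle at z [array([ 0.6094, -0.254 ,  0.09  ]), array([ 0.6021, -0.2579,  0.1   ]), array([ 0.5948, -0.2619,  0.11  ])]
patches [array([0.6508, 0.038 , 0.015 ]), array([0.5603, 0.04  , 0.015 ])]
base face top edge [array([0.6655, 0.0426, 0.116 ]), array([0.5279, 0.0445, 0.116 ])]
```

{"method": "arm_command", "body": {
  "moves": [
    {"wx": 0.5,"wy": 0,"wz": 0,"tx": 0.5,"ty": 0,"tz": -8,"fingers": 0},
    {"wx": 1,"wy": 0,"wz": 0,"tx": 0.5,"ty": 0,"tz": -18,"fingers": 0},
    {"wx": 1.5,"wy": 0,"wz": 0,"tx": 0.5,"ty": 0,"tz": -27,"fingers": 0},
    {"wx": 1.5,"wy": 0,"wz": 0,"tx": 0.5,"ty": 0,"tz": -32,"fingers": 0},
    {"wx": 1.5,"wy": 0,"wz": 0,"tx": 0.5,"ty": 0,"tz": -34,"fingers": 0}
  ]
}}

```text
time: 11.8
tool_pos: [0.5966, -0.1684, 0.0368]
orientation: [-178.4, 0.2, -1.5]
force: [0.1, -0.0, -4.7]
width: 0.233
```

```bash
python3 - <<'E'
from look import *
s,t=look("a3",(270,110,420,230),(250,130,400,250))
E
```

```text
11.85 [ 0.5968 -0.1684  0.0371] [-178.4529    0.1647   -1.4962] w 0.233 F [-0.0752 -0.7003 -5.3936] M [-0.318   0.0503 -0.0581]
```

View pics/a3_s.png

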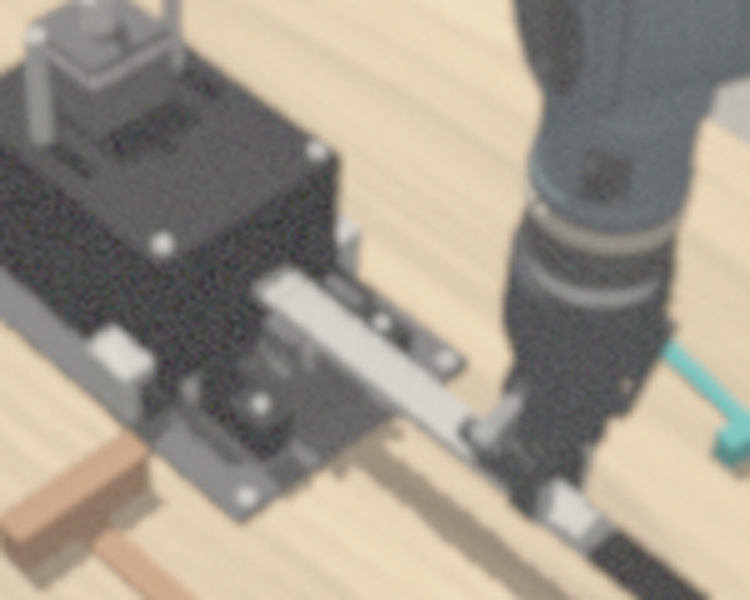

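View pics/a3_t.png

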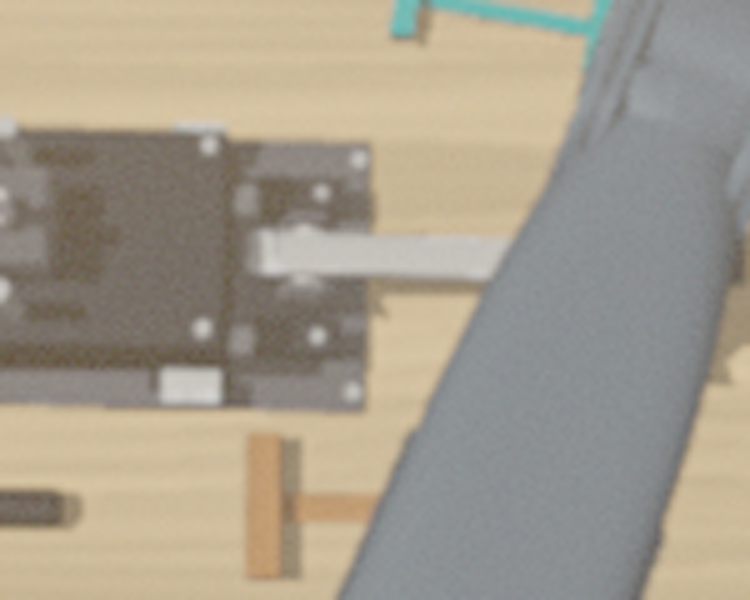

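```bash
python3 - <<'E'
from h import *
import pickle
np.set_printoptions(precision=4,suppress=True)
s,t=pickle.load(open("p0.pkl","rb"))
S=lambda x,y:np.array((270+(x+.5)/5-.5,110+(y+.5)/5-.5))
T=lambda x,y:np.array((250+(x+.5)/5-.5,130+(y+.5)/5-.5))
for a,b in(((274,280),(251,251)),((272,279),(248,251)),((276,283),(254,251))): print("tip",*tri(s,S(*a),t,T(*b)))
print(atz(t,T(305,255),.077), atz(t,T(500,257),.075))
print([atz(t,T(251,251),z) for z in (.07,.08)])
E
```

```text
tip [0.6024 0.0318 0.0764] 0.002497488724907011
tip [0.6026 0.0336 0.0757] 0.0023895946624216966
tip [0.6025 0.0301 0.0753] 0.002792338411423282
[ 0.6008 -0.0016  0.077 ] [ 0.5997 -0.1193  0.075 ]
[array([0.6048, 0.0314, 0.07  ]), array([0.6027, 0.0309, 0.08  ])]
```

{"method": "arm_command", "body": {
  "moves": [
    {"wx": 0,"wy": 0,"wz": 0,"tx": 0.2,"ty": 6,"tz": 0,"fingers": 0},
    {"wx": 0,"wy": 0,"wz": 0,"tx": 0.3,"ty": 12,"tz": 0,"fingers": 0},
    {"wx": 0,"wy": 0,"wz": 0,"tx": 0.5,"ty": 18,"tz": 0,"fingers": 0},
    {"wx": 0,"wy": 0,"wz": 0,"tx": 0.7,"ty": 24,"tz": 0,"fingers": 0},
    {"wx": 0,"wy": 0,"wz": 0,"tx": 0.8,"ty": 28,"tz": 0,"fingers": 0}
  ]
}}

```text
time: 12.4
tool_pos: [0.5986, -0.1397, 0.0388]
orientation: [-178.5, 0.0, -1.4]
force: [-0.3, -0.7, -5.3]
width: 0.233
```

```bash
python3 - <<'E'
from look import *
s,t=look("a4",(270,110,420,230),(250,130,400,250))
E
```

```text
12.45 [ 0.5986 -0.1391  0.0388] [-178.453     0.0352   -1.4109] w 0.228 F [ 0.4641  1.2181 -5.8552] M [-0.2756  0.086   0.0833]
```

View pics/a4_s.png

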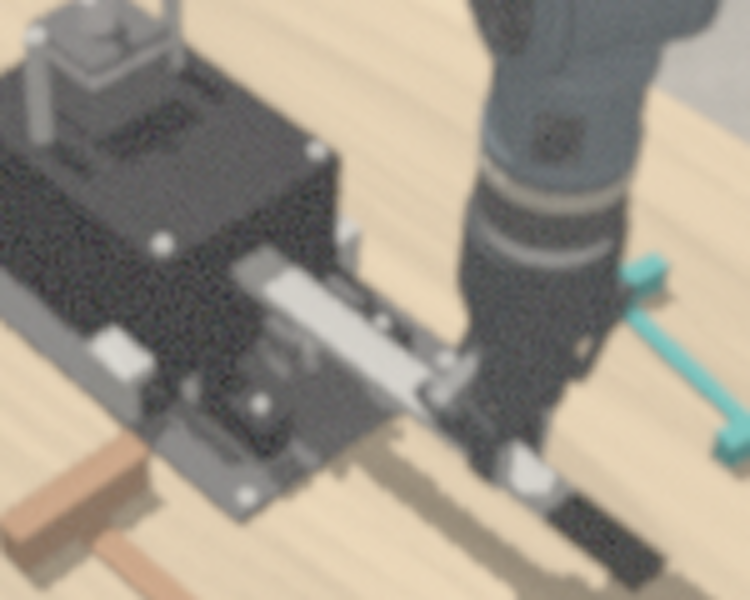

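View pics/a4_t.png

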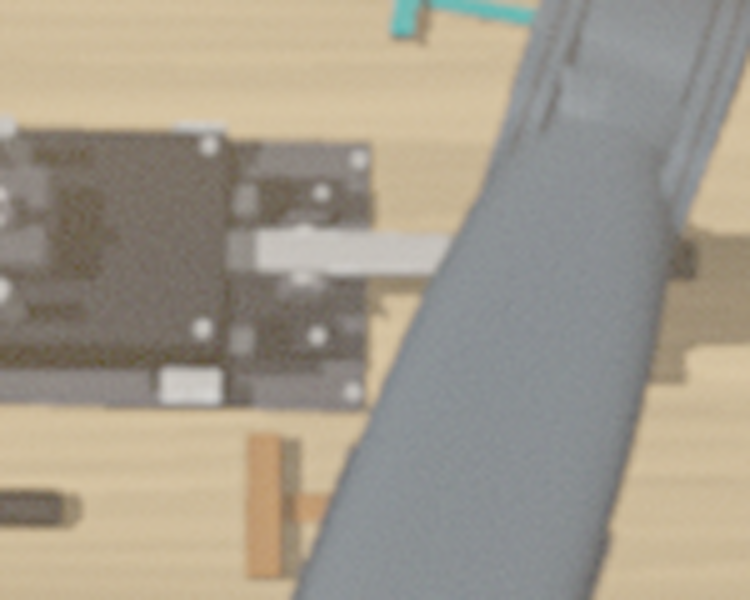

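{"method": "arm_command", "body": {
  "moves": [
    {"wx": 0,"wy": 0,"wz": 0,"tx": 0,"ty": 2,"tz": -0.5,"fingers": 0},
    {"wx": 0,"wy": 0,"wz": 0,"tx": 0.1,"ty": 4,"tz": -1,"fingers": 0},
    {"wx": 0,"wy": 0,"wz": 0,"tx": 0.2,"ty": 6,"tz": -1,"fingers": 0},
    {"wx": 0,"wy": 0,"wz": 0,"tx": 0.2,"ty": 8,"tz": -1,"fingers": 0}
  ]
}}

```text
time: 12.9
tool_pos: [0.5987, -0.1327, 0.0375]
orientation: [-178.5, 0.0, -1.5]
force: [-0.2, -0.1, -4.0]
width: 0.231
```

```bash
python3 - <<'E'
from h import *
import pickle
np.set_printoptions(precision=4,suppress=True)
s,t=pickle.load(open("p0.pkl","rb"))
S=lambda x,y:np.array((270+(x+.5)/5-.5,110+(y+.5)/5-.5))
print("cut",atz(s,S(233,266),.076),atz(s,S(262,247),.076),"handle end",atz(s,S(648,574),.076),atz(s,S(638,590),.076),atz(s,S(665,560),.076))
st=sensors.sense();print(st["tool_pos"],st["force"],st["moment"])
E
```

```text
cut [0.593  0.0557 0.076 ] [0.6146 0.0556 0.076 ] handle end [ 0.593  -0.2349  0.076 ] [ 0.5821 -0.2379  0.076 ] [ 0.6056 -0.2351  0.076 ]
[ 0.5987 -0.1327  0.0375] [-0.2431 -0.0838 -3.9677] [-0.2737 -0.0271 -0.0214]
```

{"method": "arm_command", "body": {
  "moves": [
    {"wx": 0,"wy": 0,"wz": 0,"tx": 0,"ty": 1,"tz": 0,"fingers": 0},
    {"wx": 0,"wy": 0,"wz": 0,"tx": 0.1,"ty": 2,"tz": -0.5,"fingers": 0},
    {"wx": 0,"wy": 0,"wz": 0,"tx": 0.1,"ty": 3,"tz": -0.5,"fingers": 0},
    {"wx": 0,"wy": 0,"wz": 0,"tx": 0.1,"ty": 4,"tz": -1,"fingers": 0},
    {"wx": 0,"wy": 0,"wz": 0,"tx": 0.1,"ty": 5,"tz": -1,"fingers": 0}
  ]
}}

```text
time: 13.4
tool_pos: [0.5988, -0.1276, 0.0366]
orientation: [-178.5, 0.0, -1.5]
force: [-0.1, -0.6, -5.0]
width: 0.229
```

{"method": "arm_command", "body": {
  "moves": [
    {"wx": 0,"wy": 0,"wz": 0,"tx": 0,"ty": 0.7,"tz": 0,"fingers": 0},
    {"wx": 0,"wy": 0,"wz": 0,"tx": 0,"ty": 1.4,"tz": -0.5,"fingers": 0},
    {"wx": 0,"wy": 0,"wz": 0,"tx": 0.1,"ty": 2,"tz": -0.5,"fingers": 0}
  ]
}}

```text
time: 13.7
tool_pos: [0.5989, -0.1257, 0.0362]
orientation: [-178.5, 0.0, -1.5]
force: [0.1, 0.8, -5.2]
width: 0.23
```

{"method": "arm_command", "body": {
  "moves": [
    {"wx": 0,"wy": 0,"wz": 0,"tx": 0,"ty": 0.7,"tz": 0,"fingers": 0},
    {"wx": 0,"wy": 0,"wz": 0,"tx": 0,"ty": 1.4,"tz": -0.5,"fingers": 0},
    {"wx": 0,"wy": 0,"wz": 0,"tx": 0.1,"ty": 2,"tz": -0.5,"fingers": 0}
  ]
}}

```text
time: 14.0
tool_pos: [0.5991, -0.1237, 0.0357]
orientation: [-178.5, 0.0, -1.5]
force: [0.1, -0.8, -4.4]
width: 0.232
```

{"method": "arm_command", "body": {
  "moves": [
    {"wx": 0,"wy": 0,"wz": 0,"tx": 0,"ty": 0.7,"tz": 0,"fingers": 0},
    {"wx": 0,"wy": 0,"wz": 0,"tx": 0,"ty": 1.4,"tz": 0,"fingers": 0},
    {"wx": 0,"wy": 0,"wz": 0,"tx": 0,"ty": 1.5,"tz": 0,"fingers": 0}
  ]
}}

```text
time: 14.3
tool_pos: [0.5991, -0.1221, 0.0357]
orientation: [-178.5, 0.0, -1.5]
force: [-0.4, 0.0, -3.6]
width: 0.228
```

{"method": "arm_command", "body": {
  "moves": [
    {"wx": 0,"wy": 0,"wz": 0,"tx": 0,"ty": 0.6,"tz": 0,"fingers": 0},
    {"wx": 0,"wy": 0,"wz": 0,"tx": 0,"ty": 1.2,"tz": 0,"fingers": 0},
    {"wx": 0,"wy": 0,"wz": 0,"tx": 0,"ty": 1.5,"tz": 0,"fingers": 0}
  ]
}}

```text
time: 14.6
tool_pos: [0.599, -0.1206, 0.0357]
orientation: [-178.5, 0.0, -1.5]
force: [0.3, 0.4, -3.1]
width: 0.232
```

{"method": "arm_command", "body": {
  "moves": [
    {"wx": 0,"wy": 0,"wz": 0,"tx": 0,"ty": 0.6,"tz": 0,"fingers": 0},
    {"wx": 0,"wy": 0,"wz": 0,"tx": 0,"ty": 1.2,"tz": 0,"fingers": 0},
    {"wx": 0,"wy": 0,"wz": 0,"tx": 0,"ty": 1.5,"tz": 0,"fingers": 0}
  ]
}}

```text
time: 14.9
tool_pos: [0.599, -0.1203, 0.0357]
orientation: [-178.6, 0.0, -1.5]
force: [-0.2, -2.9, -4.0]
width: 0.233
```

{"method": "arm_command", "body": {
  "moves": [
    {"wx": 0.8,"wy": 0,"wz": 0,"tx": 0,"ty": -0.5,"tz": -1.5,"fingers": 0},
    {"wx": 1.6,"wy": 0,"wz": 0,"tx": 0,"ty": -0.8,"tz": -3,"fingers": 0},
    {"wx": 2.4,"wy": 0,"wz": 0,"tx": 0,"ty": -0.8,"tz": -5,"fingers": 0},
    {"wx": 3.2,"wy": 0,"wz": 0,"tx": 0,"ty": -0.8,"tz": -6.5,"fingers": 0},
    {"wx": 4,"wy": 0,"wz": 0,"tx": 0,"ty": -0.8,"tz": -8,"fingers": 0}
  ]
}}

```text
time: 15.4
tool_pos: [0.599, -0.119, 0.0278]
orientation: [-174.3, 0.1, -1.5]
force: [-1.1, 2.9, 1.7]
width: 0.229
```

```bash
python3 - <<'E'
from look import *
s,t=look("b1",(270,110,420,230),(250,130,400,250))
import pickle; pickle.dump((s,t),open("pre.pkl","wb"))
E
```

```text
15.45 [ 0.599  -0.119   0.0279] [-174.2588    0.1398   -1.475 ] w 0.233 F [-1.1109  3.551  -0.2885] M [0.482  0.2287 0.0796]
```

View pics/b1_s.png

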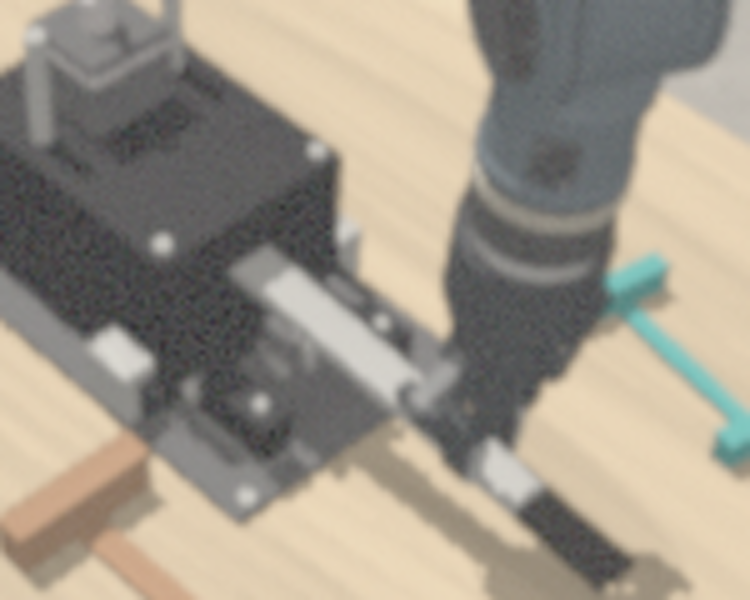

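View pics/b1_t.png

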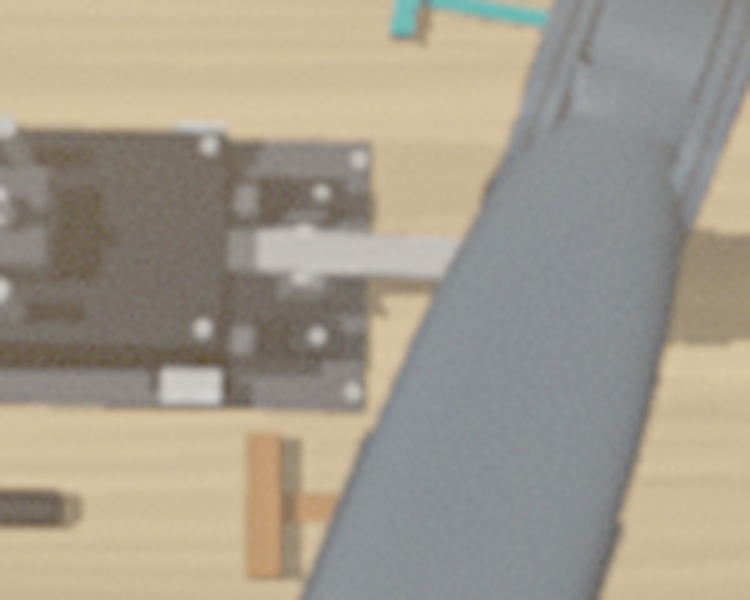

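{"method": "arm_command", "body": {
  "moves": [
    {"wx": 0,"wy": 0,"wz": 0,"tx": 0,"ty": 1.5,"tz": -0.5,"fingers": 0},
    {"wx": 0.5,"wy": 0,"wz": 0,"tx": 0,"ty": 2.5,"tz": -1.5,"fingers": 0},
    {"wx": 1,"wy": 0,"wz": 0,"tx": 0.1,"ty": 3.5,"tz": -2.5,"fingers": 0},
    {"wx": 1.5,"wy": 0,"wz": 0,"tx": 0.1,"ty": 4,"tz": -3.5,"fingers": 0},
    {"wx": 1.5,"wy": 0,"wz": 0,"tx": 0.1,"ty": 4,"tz": -4,"fingers": 0}
  ]
}}

```text
time: 16.0
tool_pos: [0.5994, -0.1182, 0.0272]
orientation: [-173.2, 0.1, -1.5]
force: [-7.2, -1.2, 12.3]
width: 0.23
```

{"method": "arm_command", "body": {
  "moves": [
    {"wx": 0.3,"wy": 0,"wz": 0,"tx": -0.5,"ty": 0.5,"tz": -1,"fingers": 0},
    {"wx": 0.6,"wy": 0,"wz": 0,"tx": -1,"ty": 1,"tz": -2,"fingers": 0},
    {"wx": 0.6,"wy": 0,"wz": 0,"tx": -1,"ty": 1,"tz": -3,"fingers": 0}
  ]
}}

```text
time: 16.3
tool_pos: [0.5997, -0.1179, 0.0267]
orientation: [-172.7, -0.1, -1.5]
force: [-8.2, -2.2, 19.2]
width: 0.232
```

```bash
python3 - <<'E'
from look import *
s,t=look("b2",(270,110,420,230),(250,130,400,250))
E
```

```text
16.35 [ 0.5998 -0.1179  0.0267] [-172.7331   -0.1095   -1.5115] w 0.231 F [-7.4015 -2.463  17.5538] M [-0.6394  1.7665  0.4229]
```

View pics/b2_s.png

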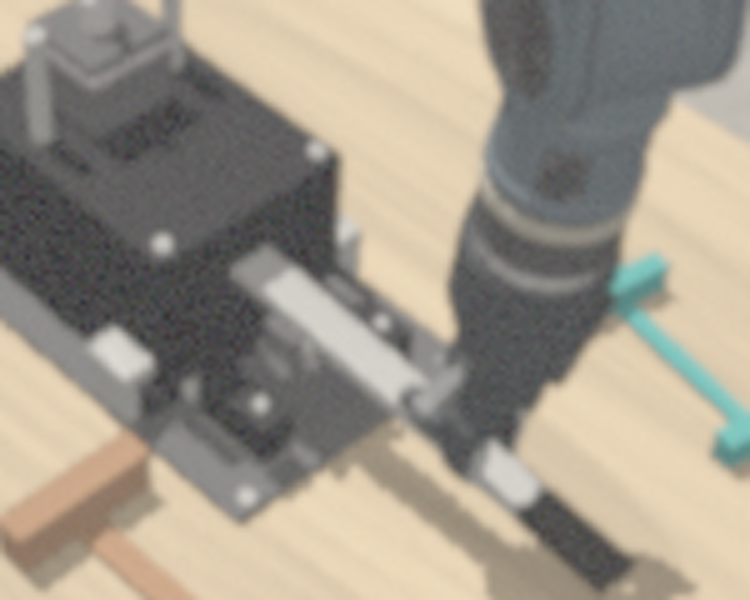

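View pics/b2_t.png

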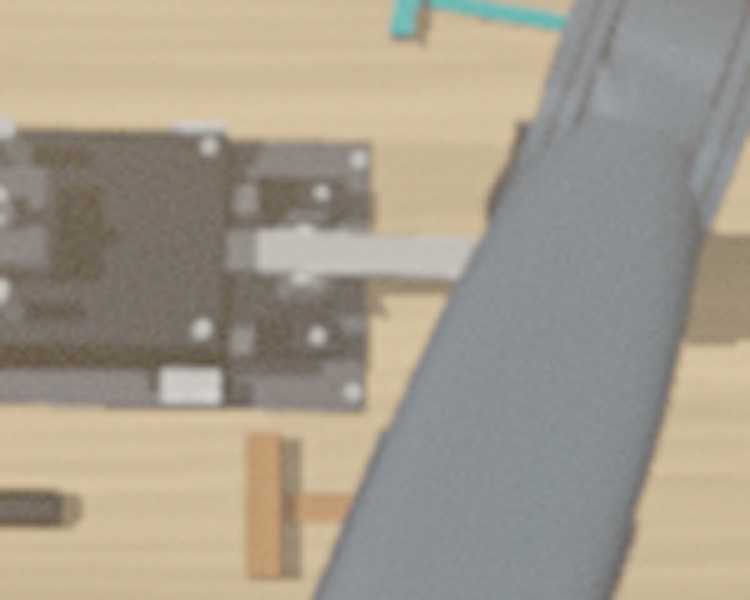

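{"method": "arm_command", "body": {
  "moves": [
    {"wx": 0.2,"wy": 0,"wz": 0,"tx": -1,"ty": 0.2,"tz": -1,"fingers": 0},
    {"wx": 0.3,"wy": 0,"wz": 0,"tx": -2,"ty": 0.4,"tz": -2,"fingers": 0},
    {"wx": 0.5,"wy": 0,"wz": 0,"tx": -2.5,"ty": 0.6,"tz": -3,"fingers": 0}
  ]
}}

```text
time: 16.7
tool_pos: [0.6, -0.1176, 0.0262]
orientation: [-172.3, -0.5, -1.5]
force: [-5.2, -2.9, 23.9]
width: 0.23
```

{"method": "arm_command", "body": {
  "moves": [
    {"wx": 0.2,"wy": 0,"wz": 0,"tx": -0.5,"ty": 0.2,"tz": -1,"fingers": 0},
    {"wx": 0.3,"wy": 0,"wz": 0,"tx": -1,"ty": 0.4,"tz": -2,"fingers": 0},
    {"wx": 0.5,"wy": 0,"wz": 0,"tx": -1,"ty": 0.6,"tz": -3,"fingers": 0}
  ]
}}

```text
time: 17.0
tool_pos: [0.6006, -0.1172, 0.0248]
orientation: [-171.8, -0.6, -1.5]
force: [-5.2, -1.7, 28.5]
width: 0.23
```

{"method": "arm_command", "body": {
  "moves": [
    {"wx": 0.3,"wy": 0.2,"wz": 0,"tx": -0.5,"ty": 0.4,"tz": -1,"fingers": 0},
    {"wx": 0.6,"wy": 0.4,"wz": 0,"tx": -1,"ty": 0.8,"tz": -2,"fingers": 0},
    {"wx": 0.9,"wy": 0.5,"wz": 0,"tx": -1,"ty": 1.2,"tz": -3,"fingers": 0}
  ]
}}

```text
time: 17.3
tool_pos: [0.6006, -0.1166, 0.0227]
orientation: [-171.0, -0.2, -1.5]
force: [-3.6, -4.6, 27.3]
width: 0.226
```

```bash
python3 - <<'E'
from look import *
s,t=look("b3",(270,110,420,230),(250,130,400,250))
E
```

```text
17.35 [ 0.6005 -0.1166  0.0223] [-170.9209   -0.2259   -1.4609] w 0.231 F [-4.1309 -3.6862 26.699 ] M [-0.2978  0.8309  0.5585]
```

View pics/b3_s.png

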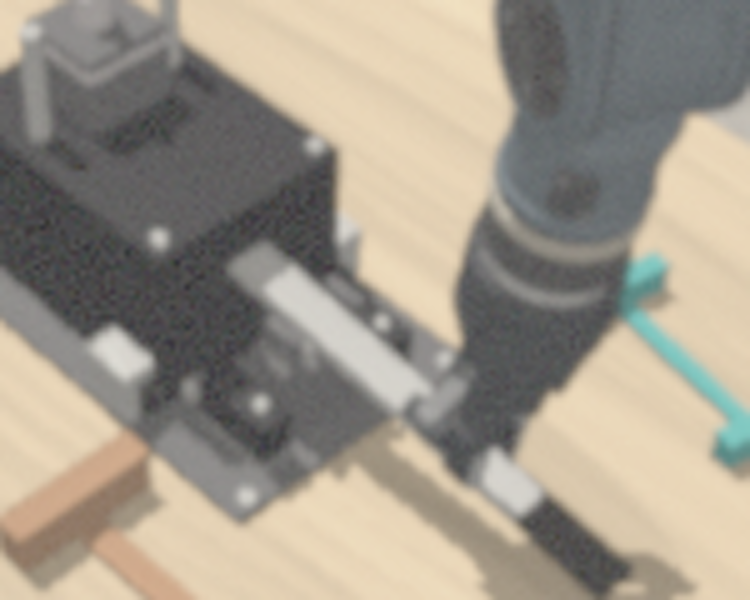

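{"method": "arm_command", "body": {
  "moves": [
    {"wx": 0.4,"wy": 0,"wz": 0,"tx": -0.5,"ty": 0.3,"tz": -1,"fingers": 0},
    {"wx": 0.8,"wy": 0,"wz": 0,"tx": -1,"ty": 0.7,"tz": -2,"fingers": 0},
    {"wx": 1.2,"wy": 0,"wz": 0,"tx": -1,"ty": 1,"tz": -3,"fingers": 0},
    {"wx": 1.6,"wy": 0,"wz": 0,"tx": -1,"ty": 1.4,"tz": -4,"fingers": 0}
  ]
}}

```text
time: 17.8
tool_pos: [0.6004, -0.1153, 0.0183]
orientation: [-169.3, -0.3, -1.5]
force: [-2.9, -3.9, 25.5]
width: 0.227
```

```bash
cat > trk.py <<'E'
from look import *
import pickle
s0,t0=pickle.load(open("pre.pkl","rb"))
def sub(p0,p,c,r=9,q=8):
    a=cv2.cvtColor(p0["image"],cv2.COLOR_RGB2GRAY).astype(np.float32);b=cv2.cvtColor(p["image"],cv2.COLOR_RGB2GRAY).astype(np.float32)
    tp=a[c[1]-5:c[1]+6,c[0]-5:c[0]+6]; rg=b[c[1]-5-q:c[1]+6+q,c[0]-5-q:c[0]+6+q]
    tp=cv2.resize(tp,None,fx=8,fy=8,interpolation=cv2.INTER_CUBIC);rg=cv2.resize(rg,None,fx=8,fy=8,interpolation=cv2.INTER_CUBIC)
    m=cv2.matchTemplate(rg,tp,cv2.TM_CCOEFF_NORMED);_,v,_,l=cv2.minMaxLoc(m); return np.array([l[0]/8-q,l[1]/8-q]),v
def rise(s,t):
    # base bolt positions: front two
    B=np.array([[.6568,.0549,.1212],[.548,.0583,.1199]])
    for k,(cs,ct) in enumerate((((333,140),(291,159)),((302,158),(290,195)))):
        # predicted image shift as function of rise h of front edge
        d,v=sub(s0,s,cs); e,w=sub(t0,t,ct)
        best=[]
        for h in np.arange(-1,18,.1):
            th=h/180; X=B[k]; piv=np.array([X[0],.0465+.18,.006])
            r=X-piv; Y=piv+[0,r[1]*np.cos(th)+r[2]*np.sin(th),r[2]*np.cos(th)-r[1]*np.sin(th)]
            best.append((np.linalg.norm(proj(s,Y)-proj(s,X)-d)**2+np.linalg.norm(proj(t,Y)-proj(t,X)-e)**2,h))
        b=min(best);print("bolt",k,d,round(v,2),e,round(w,2),"h",round(b[1],1),"res",round(b[0]**.5,2))
def go(n):
    s,t=look(n,(270,110,420,230),(250,130,400,250)); rise(s,t); return s,t
E
python3 -c "
from trk import *
go('b4')"
```

```text
17.85 [ 0.6003 -0.1152  0.0179] [-169.2853   -0.2705   -1.4729] w 0.228 F [-3.0302 -4.4978 23.8461] M [-0.1802  0.4049  0.3793]
bolt 0 [-1.   -2.25] 1.0 [-1.5 -0.5] 0.99 h 6.0 res 0.07
bolt 1 [-1.25  -2.375] 0.99 [-1.625 -0.25 ] 0.98 h 6.4 res 0.17
```

View pics/b4_s.png

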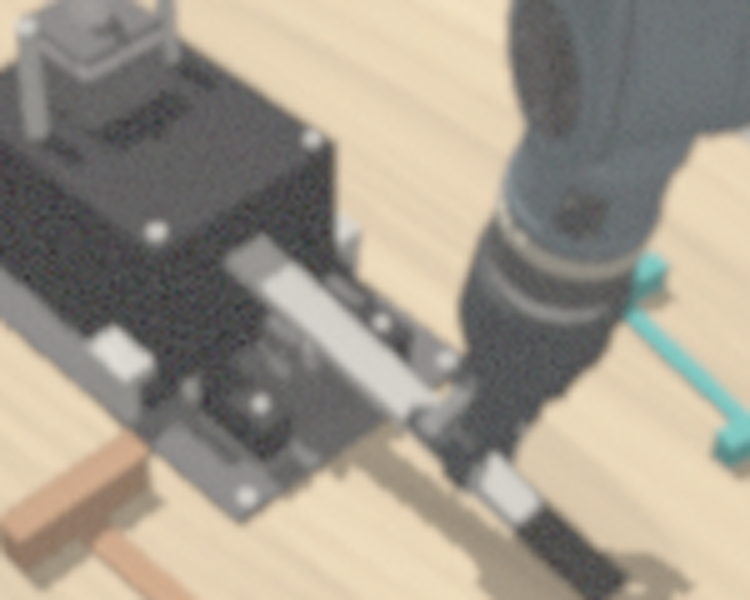

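View pics/b4_t.png

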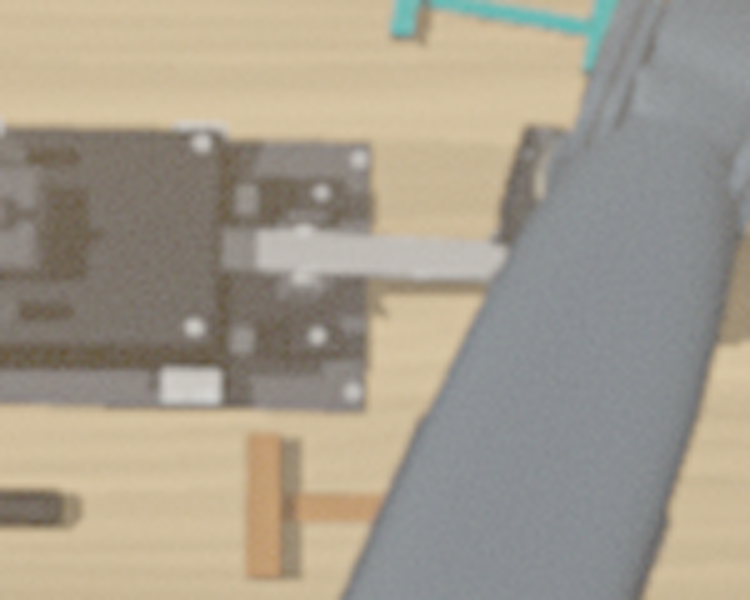

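{"method": "arm_command", "body": {
  "moves": [
    {"wx": 0.4,"wy": 0,"wz": 0,"tx": -0.3,"ty": 0.4,"tz": -0.8,"fingers": 0},
    {"wx": 0.8,"wy": 0,"wz": 0,"tx": -0.5,"ty": 0.8,"tz": -1.6,"fingers": 0},
    {"wx": 1.2,"wy": 0,"wz": 0,"tx": -0.5,"ty": 1.2,"tz": -2.4,"fingers": 0},
    {"wx": 1.4,"wy": 0,"wz": 0,"tx": -0.5,"ty": 1.4,"tz": -3,"fingers": 0}
  ]
}}

```text
time: 18.3
tool_pos: [0.6001, -0.114, 0.0151]
orientation: [-167.9, -0.3, -1.5]
force: [-2.1, -3.1, 24.5]
width: 0.232
```

```bash
python3 -c "
from trk import *
go('b5')"
```

```text
18.35 [ 0.6001 -0.114   0.015 ] [-167.9004   -0.2724   -1.4756] w 0.232 F [-1.1171 -3.9519 24.8068] M [-0.1635  0.3243  0.2802]
bolt 0 [-1.375 -3.25 ] 0.99 [-2.25  -0.625] 0.99 h 8.6 res 0.14
bolt 1 [-1.75  -3.375] 0.99 [-2.25 -0.25] 0.98 h 8.9 res 0.27
```

{"method": "arm_command", "body": {
  "moves": [
    {"wx": 0.2,"wy": 0,"wz": 0,"tx": -0.1,"ty": 0.3,"tz": -0.5,"fingers": 0},
    {"wx": 0.5,"wy": 0,"wz": 0,"tx": -0.1,"ty": 0.5,"tz": -1,"fingers": 0},
    {"wx": 0.5,"wy": 0,"wz": 0,"tx": -0.1,"ty": 0.5,"tz": -1.2,"fingers": 0}
  ]
}}

```text
time: 18.7
tool_pos: [0.6001, -0.1135, 0.0138]
orientation: [-167.4, -0.3, -1.5]
force: [-1.9, -4.4, 25.7]
width: 0.232
```

```bash
python3 -c "
from trk import *
go('b6')"
```

```text
18.75 [ 0.6001 -0.1135  0.0138] [-167.4197   -0.2649   -1.4664] w 0.234 F [-2.032  -4.7376 24.2763] M [-0.1807  0.3989  0.2973]
bolt 0 [-1.625 -3.625] 0.99 [-2.375 -0.75 ] 0.99 h 9.5 res 0.06
bolt 1 [-1.875 -3.875] 1.0 [-2.5   -0.375] 0.98 h 10.1 res 0.16
```

View pics/b6_t.png

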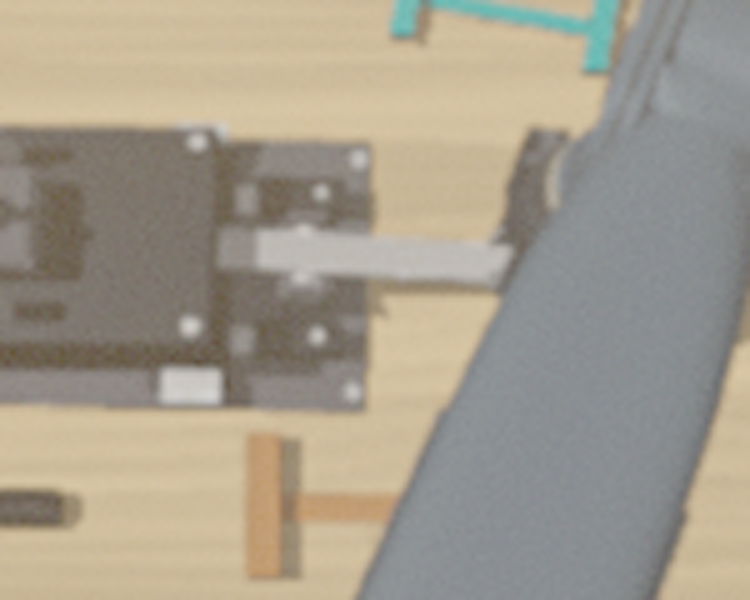

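View pics/b6_s.png

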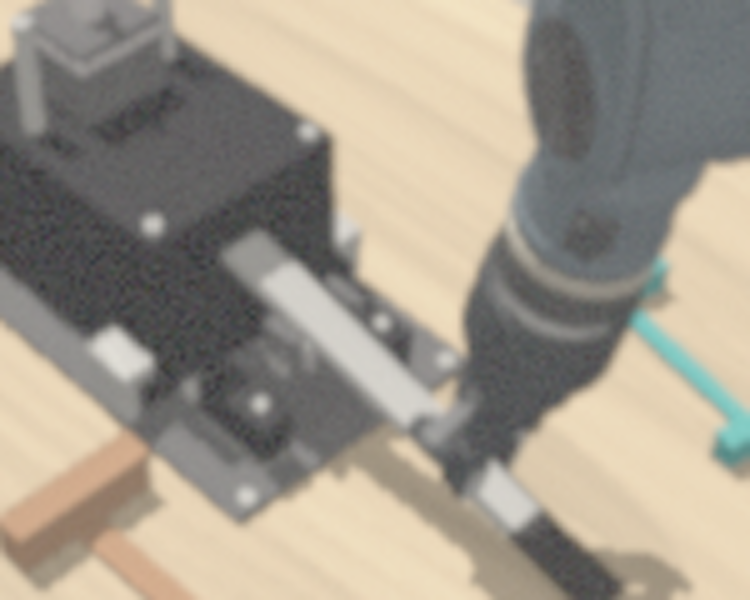

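{"method": "arm_command", "body": {
  "moves": [
    {"wx": 0.2,"wy": 0,"wz": 0,"tx": -0.1,"ty": 0.3,"tz": -0.5,"fingers": 0},
    {"wx": 0.4,"wy": 0,"wz": 0,"tx": -0.1,"ty": 0.4,"tz": -1,"fingers": 0},
    {"wx": 0.4,"wy": 0,"wz": 0,"tx": -0.1,"ty": 0.4,"tz": -1,"fingers": 0}
  ]
}}

```text
time: 19.1
tool_pos: [0.6, -0.1131, 0.0128]
orientation: [-167.0, -0.3, -1.5]
force: [-1.0, -4.0, 23.7]
width: 0.232
```

```bash
cat >> trk.py <<'E'
def prof(t,tag=""):
    g=lambda p:cv2.cvtColor(p["image"],cv2.COLOR_RGB2GRAY).astype(float)
    a,b=g(t0),g(t)
    for nm,r in (("a",169),("b",197)):
        print(nm,"pre",a[r-2:r+3,288:320].mean(0).round().astype(int));print(nm,"now",b[r-2:r+3,288:320].mean(0).round().astype(int))
def go2(n):
    s,t=go(n); prof(t); 
    d=cv2.absdiff(t0["image"],t["image"])[130:250,250:400]*4; cv2.imwrite("pics/"+n+"_d.png",cv2.resize(d,None,fx=5,fy=5))
E
python3 -c "
from trk import *
go2('b7')"
```

```text
19.15 [ 0.6    -0.1132  0.0128] [-167.0157   -0.2642   -1.4713] w 0.231 F [-2.1117 -4.5902 24.6162] M [-0.1309  0.3122  0.2502]
bolt 0 [-1.75 -4.  ] 0.99 [-2.625 -0.75 ] 0.99 h 10.5 res 0.06
bolt 1 [-2.    -4.125] 0.99 [-2.75 -0.5 ] 0.98 h 10.8 res 0.09
a pre [51 50 50 51 51 50 47 44 52 71 80 85 78 62 44 42 42 44 41 42 44 45 49 49
 63 84 93 76 53 46 48 53]
a now [56 56 55 54 49 42 41 42 51 67 82 86 81 61 47 42 44 44 43 45 46 51 53 51
 63 85 94 77 57 48 51 54]
b pre [ 60  83  95  84  60  42  40  47  65  79  80  77  65  46  37  40  40  41
  38  37  45  47  48  61  87 103  88  57  44  45  47  55]
b now [ 90  69  52  45  40  37  41  49  66  80  82  78  65  46  43  40  44  42
  41  42  46  50  49  61  89 104  91  59  48  47  50  57]
```

View pics/b7_t.png

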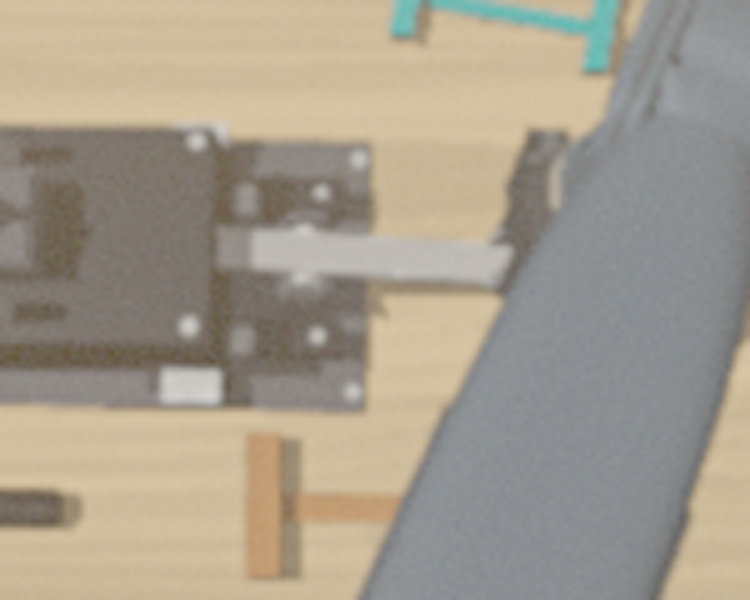

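{"method": "arm_command", "body": {
  "moves": [
    {"wx": 0.2,"wy": 0,"wz": 0,"tx": 0,"ty": 0.2,"tz": -0.5,"fingers": 0},
    {"wx": 0.4,"wy": 0,"wz": 0,"tx": 0,"ty": 0.4,"tz": -1,"fingers": 0},
    {"wx": 0.4,"wy": 0,"wz": 0,"tx": 0,"ty": 0.4,"tz": -1,"fingers": 0}
  ]
}}

```text
time: 19.5
tool_pos: [0.6, -0.1127, 0.0117]
orientation: [-166.6, -0.2, -1.5]
force: [-1.8, -4.4, 24.0]
width: 0.236
```

```bash
python3 -c "
from trk import *
go2('b8')"
```

```text
19.55 [ 0.6    -0.1127  0.0117] [-166.6094   -0.2449   -1.467 ] w 0.232 F [-1.2042 -4.343  23.7192] M [-0.1622  0.2984  0.2581]
bolt 0 [-1.875 -4.25 ] 0.99 [-2.875 -1.   ] 0.98 h 11.3 res 0.16
bolt 1 [-2.125 -4.5  ] 0.99 [-2.875 -0.5  ] 0.98 h 11.6 res 0.11
a pre [51 50 50 51 51 50 47 44 52 71 80 85 78 62 44 42 42 44 41 42 44 45 49 49
 63 84 93 76 53 46 48 53]
a now [56 57 55 54 46 42 42 41 51 71 82 86 79 63 48 44 43 42 43 44 48 52 51 51
 63 86 94 78 54 48 52 53]
b pre [ 60  83  95  84  60  42  40  47  65  79  80  77  65  46  37  40  40  41
  38  37  45  47  48  61  87 103  88  57  44  45  47  55]
b now [ 86  64  50  43  38  39  39  49  67  80  82  79  66  46  42  42  43  42
  41  41  46  51  51  61  90 106  90  60  47  45  51  57]
```

{"method": "arm_command", "body": {
  "moves": [
    {"wx": 0.2,"wy": 0,"wz": 0,"tx": 0,"ty": 0.2,"tz": -0.5,"fingers": 0},
    {"wx": 0.4,"wy": 0,"wz": 0,"tx": 0,"ty": 0.4,"tz": -0.9,"fingers": 0},
    {"wx": 0.4,"wy": 0,"wz": 0,"tx": 0,"ty": 0.4,"tz": -0.9,"fingers": 0}
  ]
}}

```text
time: 19.9
tool_pos: [0.5993, -0.1119, 0.0087]
orientation: [-166.1, -0.1, -1.5]
force: [0.8, -4.0, 17.5]
width: 0.229
```

```bash
python3 -c "
from trk import *
go2('b9')" | grep -v pre
```

```text
19.95 [ 0.5993 -0.1119  0.0087] [-166.1508   -0.119    -1.4866] w 0.232 F [ 0.4147 -4.7822 18.2255] M [-0.1913 -0.1057 -0.0103]
bolt 0 [-2.25 -5.25] 0.99 [-3.625 -1.25 ] 0.98 h 13.9 res 0.25
bolt 1 [-2.75 -5.5 ] 0.99 [-3.625 -0.625] 0.98 h 14.3 res 0.17
 63 84 93 76 53 46 48 53]
a now [58 58 56 51 43 42 42 42 56 74 84 86 81 62 48 42 44 44 44 44 49 51 51 51
 63 85 95 77 56 49 49 53]
  38  37  45  47  48  61  87 103  88  57  44  45  47  55]
b now [ 71  53  45  41  39  37  41  55  72  81  82  79  65  47  41  43  41  40
  41  43  47  50  50  60  90 105  90  58  48  46  50  57]
```

View pics/b9_t.png

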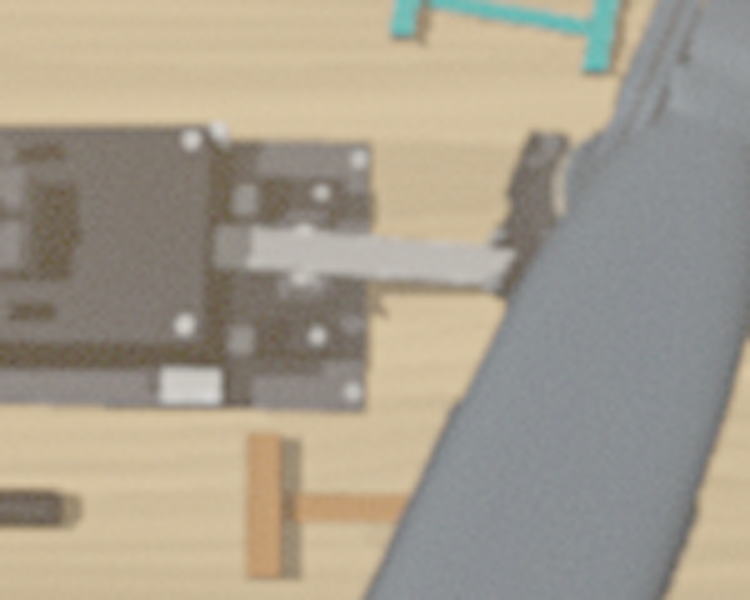

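View pics/b9_s.png

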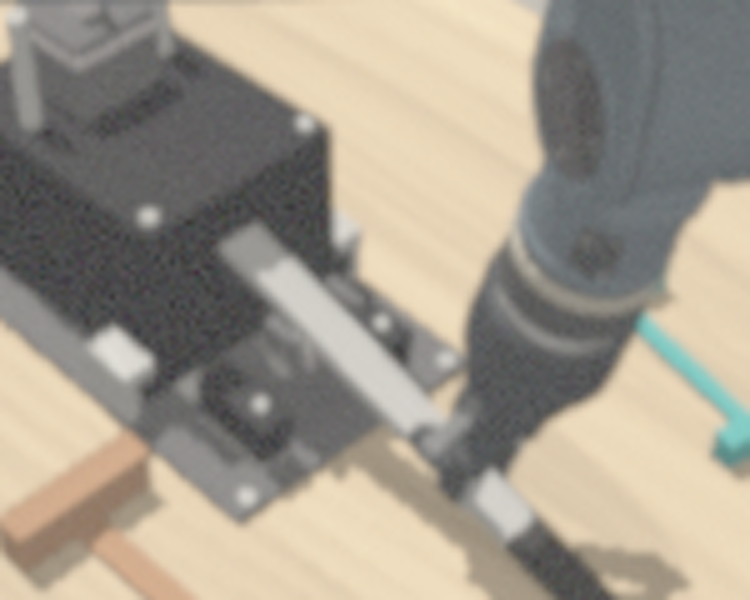

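```bash
python3 - <<'E'
import cv2
a=cv2.imread("pics/b8_t.png");b=cv2.imread("pics/b9_t.png")
c=cv2.imread("pics/b8_s.png");d=cv2.imread("pics/b9_s.png")
cr=lambda i,x0,y0,x1,y1:cv2.resize(i[y0:y1,x0:x1],(400,300),interpolation=cv2.INTER_CUBIC)
import numpy as np
cv2.imwrite("pics/cmp.png",np.vstack([np.hstack([cr(a,180,150,340,270),cr(b,180,150,340,270)]),np.hstack([cr(c,160,360,320,480),cr(d,160,360,320,480)])]))
cv2.imwrite("pics/cmp2.png",np.vstack([np.hstack([cr(a,180,270,340,390),cr(b,180,270,340,390)]),np.hstack([cr(c,300,220,460,340),cr(d,300,220,460,340)])]))
E
```

```text
(no output)
```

View pics/cmp.png

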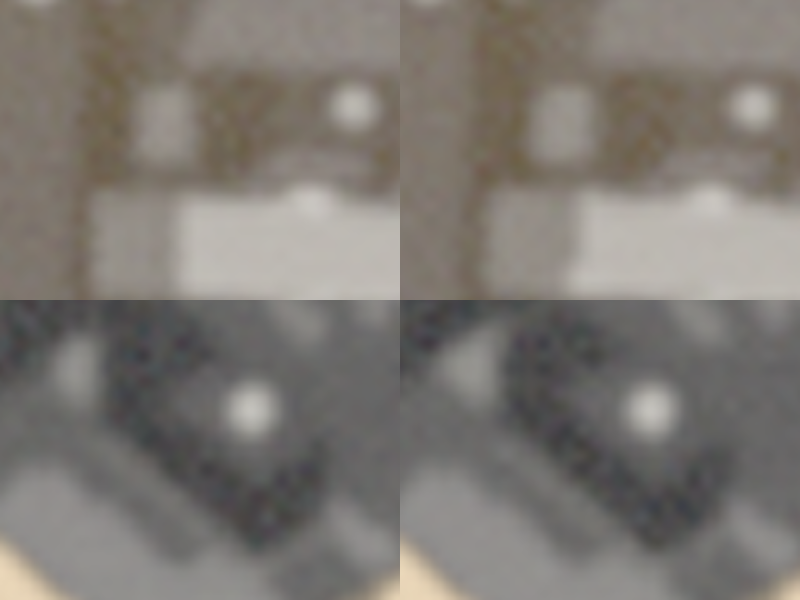

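View pics/cmp2.png

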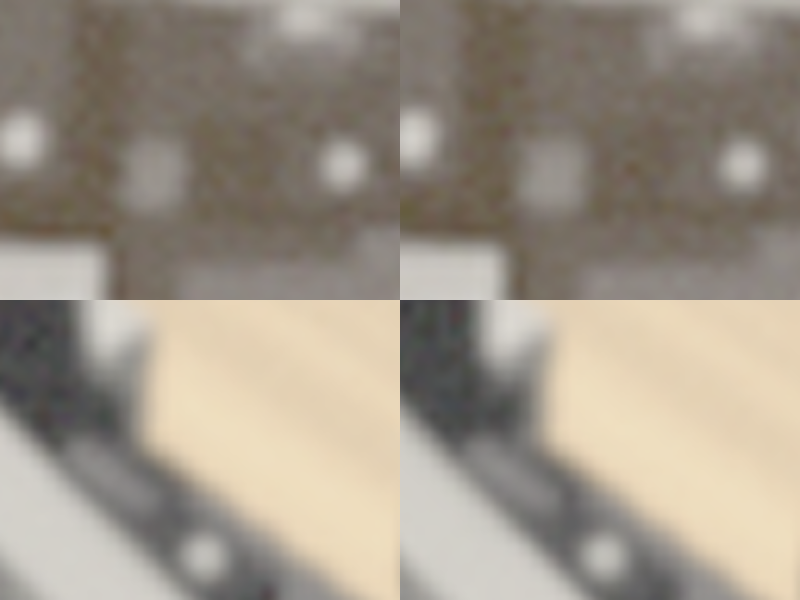

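{"method": "arm_command", "body": {
  "moves": [
    {"wx": -0.2,"wy": 0,"wz": 0,"tx": 0,"ty": -0.2,"tz": 0.5,"fingers": 0},
    {"wx": -0.4,"wy": 0,"wz": 0,"tx": 0.2,"ty": -0.4,"tz": 1,"fingers": 0},
    {"wx": -0.6,"wy": 0,"wz": 0,"tx": 0.4,"ty": -0.6,"tz": 1.5,"fingers": 0},
    {"wx": -0.8,"wy": 0,"wz": 0,"tx": 0.5,"ty": -0.8,"tz": 2,"fingers": 0},
    {"wx": -0.8,"wy": 0,"wz": 0,"tx": 0.5,"ty": -0.8,"tz": 2.5,"fingers": 0}
  ]
}}

```text
time: 20.5
tool_pos: [0.599, -0.1126, 0.0093]
orientation: [-167.0, -0.0, -1.5]
force: [2.1, -4.7, 11.8]
width: 0.227
```

```bash
python3 -c "
from trk import *
go2('c1')" | grep -v pre
```

```text
20.55 [ 0.599  -0.1125  0.0093] [-166.9547   -0.017    -1.4961] w 0.232 F [ 0.9116 -4.6065 12.9128] M [-0.5204 -0.3954 -0.104 ]
bolt 0 [-2.125 -5.125] 0.99 [-3.625 -1.25 ] 0.98 h 13.6 res 0.35
bolt 1 [-2.5   -5.375] 1.0 [-3.5  -0.75] 0.98 h 13.9 res 0.07
 63 84 93 76 53 46 48 53]
a now [57 57 58 51 42 43 39 43 58 74 81 86 82 63 47 42 44 42 43 44 50 50 50 51
 63 86 95 79 55 49 51 54]
  38  37  45  47  48  61  87 103  88  57  44  45  47  55]
b now [ 73  55  45  41  38  39  40  54  73  81  82  79  65  46  41  43  42  43
  41  42  43  50  51  61  90 106  91  58  47  48  50  58]
```

{"method": "arm_command", "body": {
  "moves": [
    {"wx": -0.2,"wy": 0,"wz": 0,"tx": 0.1,"ty": -0.2,"tz": 0.5,"fingers": 0},
    {"wx": -0.4,"wy": 0,"wz": 0,"tx": 0.2,"ty": -0.4,"tz": 1,"fingers": 0},
    {"wx": -0.6,"wy": 0,"wz": 0,"tx": 0.4,"ty": -0.6,"tz": 1.5,"fingers": 0},
    {"wx": -0.8,"wy": 0,"wz": 0,"tx": 0.5,"ty": -0.8,"tz": 2,"fingers": 0},
    {"wx": -1,"wy": 0,"wz": 0,"tx": 0.5,"ty": -1,"tz": 2.5,"fingers": 0}
  ]
}}

```text
time: 21.1
tool_pos: [0.5985, -0.1136, 0.01]
orientation: [-168.0, 0.1, -1.5]
force: [3.0, -3.6, 6.7]
width: 0.233
```

```bash
python3 -c "
from trk import *
go2('c2')" | grep -v pre
```

```text
21.15 [ 0.5984 -0.1136  0.01  ] [-167.9781    0.1098   -1.5236] w 0.23 F [ 2.4099 -4.5079  6.5985] M [-0.7874 -0.4709 -0.2119]
bolt 0 [-2.125 -4.875] 0.99 [-3.5  -1.25] 0.99 h 13.1 res 0.36
bolt 1 [-2.5  -5.25] 0.99 [-3.25 -0.75] 0.98 h 13.4 res 0.18
 63 84 93 76 53 46 48 53]
a now [57 57 56 51 44 42 41 42 54 74 83 85 80 63 46 43 44 43 43 45 46 52 50 50
 63 86 94 78 55 49 49 53]
  38  37  45  47  48  61  87 103  88  57  44  45  47  55]
b now [ 76  56  46  41  39  38  40  52  72  79  82  79  64  45  39  42  42  40
  43  42  46  49  49  61  90 106  91  56  47  46  51  55]
```

{"method": "arm_command", "body": {
  "moves": [
    {"wx": -0.2,"wy": 0,"wz": 0,"tx": 0.3,"ty": -0.2,"tz": 0.5,"fingers": 0},
    {"wx": -0.4,"wy": 0,"wz": 0,"tx": 0.6,"ty": -0.4,"tz": 1,"fingers": 0},
    {"wx": -0.6,"wy": 0,"wz": 0,"tx": 1,"ty": -0.6,"tz": 1.5,"fingers": 0},
    {"wx": -0.8,"wy": 0,"wz": 0,"tx": 1.3,"ty": -0.8,"tz": 2,"fingers": 0},
    {"wx": -1,"wy": 0,"wz": 0,"tx": 1.5,"ty": -1,"tz": 2.5,"fingers": 0}
  ]
}}

```text
time: 21.7
tool_pos: [0.5982, -0.1142, 0.0107]
orientation: [-168.9, 0.3, -1.5]
force: [2.6, -6.0, 1.8]
width: 0.229
```

```bash
python3 -c "
from trk import *
go2('c3')" | grep -v pre
```

```text
21.75 [ 0.5982 -0.1142  0.0107] [-168.9413    0.3144   -1.54  ] w 0.229 F [ 1.0779 -5.2435  2.9967] M [-0.9573 -0.4416 -0.1795]
bolt 0 [-2.125 -4.875] 0.99 [-3.375 -1.125] 0.98 h 12.9 res 0.21
bolt 1 [-2.5  -5.25] 0.99 [-3.25  -0.625] 0.98 h 13.4 res 0.18
 63 84 93 76 53 46 48 53]
a now [58 55 56 52 42 41 40 44 52 73 82 86 80 63 46 43 44 44 43 45 47 51 51 50
 63 84 94 76 55 49 50 52]
  38  37  45  47  48  61  87 103  88  57  44  45  47  55]
b now [ 76  56  48  40  38  38  38  53  70  80  83  78  66  44  40  41  42  40
  41  43  46  49  49  60  89 105  90  58  47  46  50  56]
```

View pics/c3_s.png

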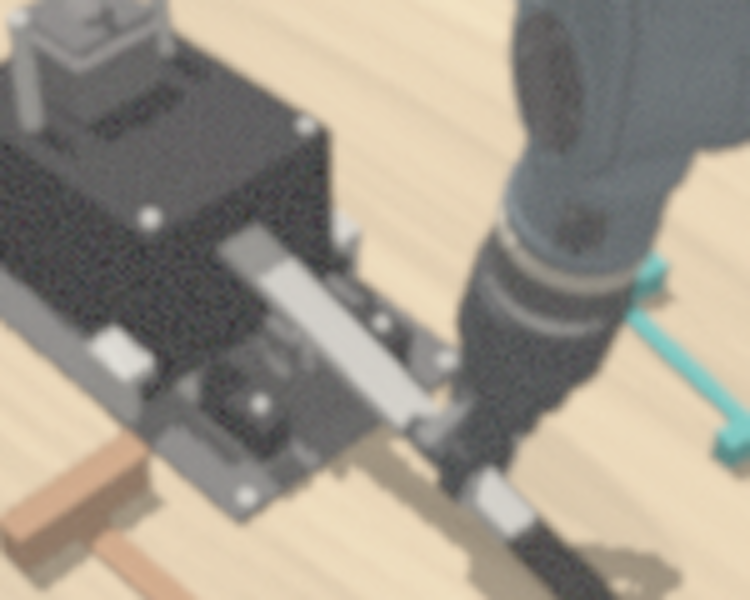

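{"method": "arm_command", "body": {
  "moves": [
    {"wx": -0.5,"wy": 0,"wz": 0,"tx": 0.3,"ty": -2,"tz": 1.5,"fingers": 0},
    {"wx": -1,"wy": 0,"wz": 0,"tx": 0.6,"ty": -3.5,"tz": 3,"fingers": 0},
    {"wx": -2,"wy": -0.2,"wz": 0,"tx": 1,"ty": -5,"tz": 5,"fingers": 0},
    {"wx": -3,"wy": -0.3,"wz": 0,"tx": 1.3,"ty": -6.5,"tz": 7.5,"fingers": 0},
    {"wx": -4,"wy": -0.3,"wz": 0,"tx": 1.5,"ty": -8,"tz": 10,"fingers": 0}
  ]
}}

```text
time: 22.3
tool_pos: [0.5956, -0.1181, 0.018]
orientation: [-172.6, 0.4, -1.4]
force: [0.9, 1.5, -1.1]
width: 0.229
```

```bash
python3 -c "
from trk import *
go2('c4')" | grep -v pre
```

```text
22.35 [ 0.5958 -0.1181  0.0186] [-172.6929    0.3969   -1.3969] w 0.233 F [ 0.6705 -0.2137  0.3152] M [-0.0245 -0.107  -0.0922]
bolt 0 [-2.125 -4.875] 0.99 [-3.25  -1.125] 0.98 h 12.8 res 0.16
bolt 1 [-2.5   -5.125] 0.99 [-3.25  -0.625] 0.98 h 13.2 res 0.14
 63 84 93 76 53 46 48 53]
a now [56 59 56 50 43 42 41 42 53 72 82 85 78 64 45 42 43 43 43 44 46 49 52 49
 63 84 94 76 54 48 48 52]
  38  37  45  47  48  61  87 103  88  57  44  45  47  55]
b now [ 76  57  45  39  39  36  39  50  70  79  82  78  65  44  39  40  40  41
  39  41  44  49  47  60  88 104  90  57  45  45  47  55]
```

View pics/c4_s.png

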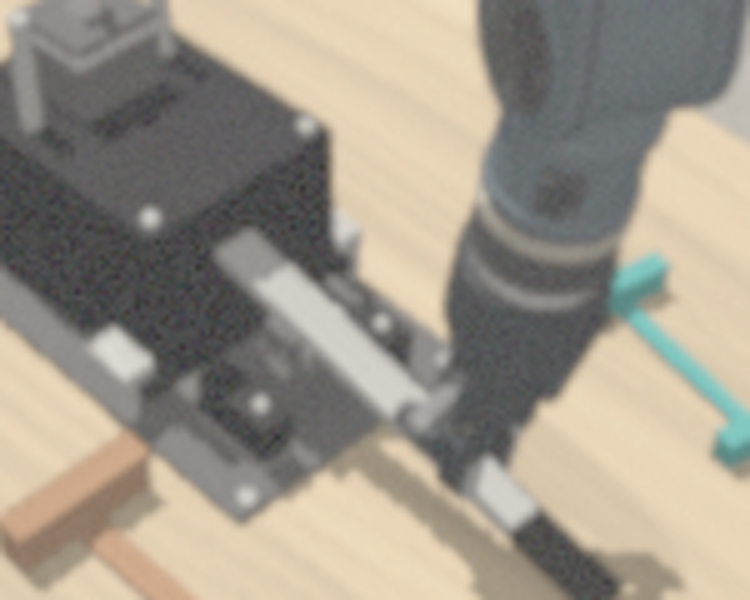

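{"method": "arm_command", "body": {
  "moves": [
    {"wx": -1,"wy": -0.2,"wz": 0,"tx": 1,"ty": -3,"tz": 3,"fingers": 0},
    {"wx": -2,"wy": -0.3,"wz": 0,"tx": 2,"ty": -6,"tz": 6,"fingers": 0},
    {"wx": -3,"wy": -0.4,"wz": 0,"tx": 2.5,"ty": -9,"tz": 9,"fingers": 0},
    {"wx": -4,"wy": -0.4,"wz": 0,"tx": 2.7,"ty": -11,"tz": 12,"fingers": 0},
    {"wx": -4.5,"wy": -0.4,"wz": 0,"tx": 2.7,"ty": -13,"tz": 15,"fingers": 0}
  ]
}}

```text
time: 22.9
tool_pos: [0.5981, -0.1319, 0.0326]
orientation: [-177.2, -0.1, -1.5]
force: [0.0, 1.0, -4.2]
width: 0.226
```

```bash
python3 -c "
from trk import *
go2('c5')" | grep -v pre
```

```text
22.95 [ 0.5985 -0.1323  0.0332] [-177.2262   -0.1027   -1.4684] w 0.232 F [ 0.1106 -0.3493 -3.1977] M [-0.3156  0.0813  0.0078]
bolt 0 [-2.125 -4.875] 0.99 [-3.25  -1.125] 0.98 h 12.8 res 0.16
bolt 1 [-2.5  -5.25] 0.99 [-3.25  -0.625] 0.98 h 13.4 res 0.18
 63 84 93 76 53 46 48 53]
a now [55 55 57 51 41 41 39 42 52 72 81 85 78 62 44 40 41 43 41 44 48 49 48 50
 62 83 92 76 53 45 48 51]
  38  37  45  47  48  61  87 103  88  57  44  45  47  55]
b now [ 77  56  45  39  37  37  37  50  68  78  79  79  64  45  37  41  38  38
  40  40  44  47  48  58  88 104  88  57  43  44  47  55]
```

View pics/c5_s.png

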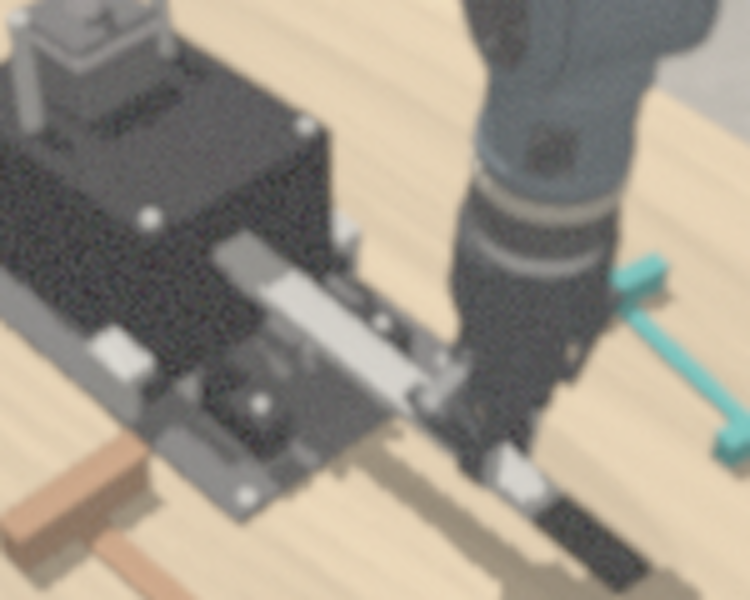

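View pics/c5_t.png

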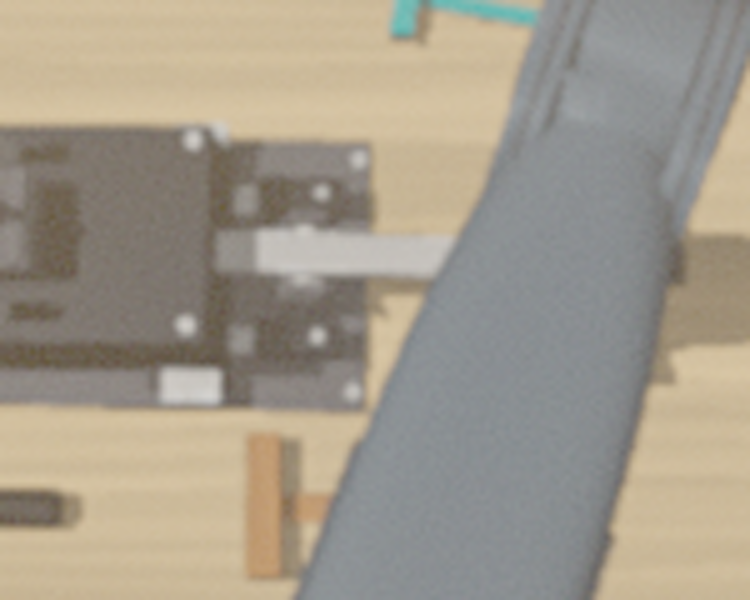

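{"method": "arm_command", "body": {
  "moves": [
    {"wx": -0.3,"wy": 0,"wz": 0,"tx": -0.2,"ty": -6,"tz": 1,"fingers": 0},
    {"wx": -0.6,"wy": 0,"wz": 0,"tx": -0.5,"ty": -14,"tz": 2,"fingers": 0},
    {"wx": -1,"wy": 0,"wz": 0,"tx": -0.7,"ty": -24,"tz": 2.5,"fingers": 0},
    {"wx": -1,"wy": 0,"wz": 0,"tx": -1,"ty": -36,"tz": 3,"fingers": 0},
    {"wx": -1,"wy": 0,"wz": 0,"tx": -1.3,"ty": -48,"tz": 3,"fingers": 0}
  ]
}}

```text
time: 23.5
tool_pos: [0.5972, -0.1814, 0.0359]
orientation: [-178.1, -0.1, -1.5]
force: [0.1, -0.1, -5.2]
width: 0.234
```

```bash
python3 -c "
from trk import *
go2('c6')" | grep -v pre
```

```text
23.55 [ 0.5972 -0.184   0.0359] [-178.2815   -0.1615   -1.6356] w 0.231 F [ 0.2508 -2.0374 -4.5102] M [-0.5272 -0.0992 -0.0181]
bolt 0 [-2.125 -4.75 ] 0.99 [-3.25  -1.125] 0.98 h 12.6 res 0.2
bolt 1 [-2.5  -5.25] 1.0 [-3.25  -0.625] 0.98 h 13.4 res 0.18
 63 84 93 76 53 46 48 53]
a now [56 57 55 52 46 41 40 43 54 71 82 85 79 63 46 44 43 44 44 43 48 50 51 50
 64 86 95 77 55 50 49 55]
  38  37  45  47  48  61  87 103  88  57  44  45  47  55]
b now [ 77  57  46  40  37  37  41  51  69  80  81  78  66  46  41  41  41  41
  41  41  47  49  51  59  88 105  91  58  48  47  50  56]
```

View pics/c6_s.png

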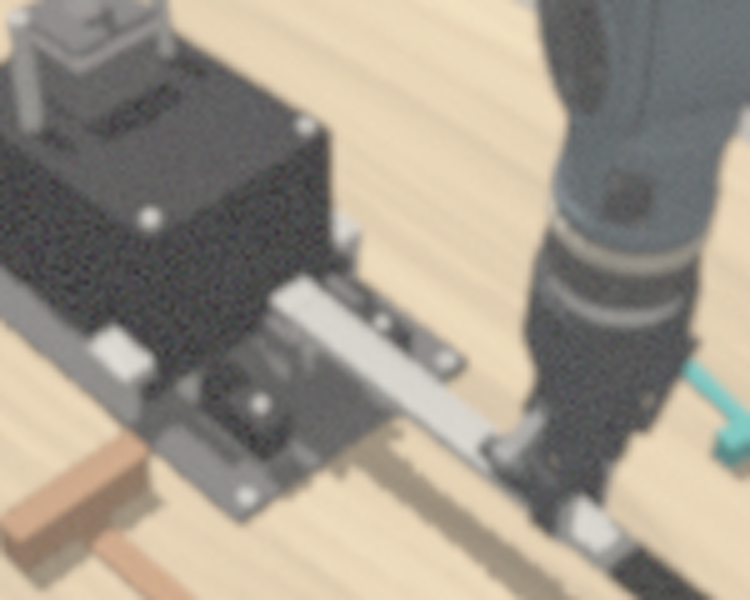

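View pics/c6_t.png

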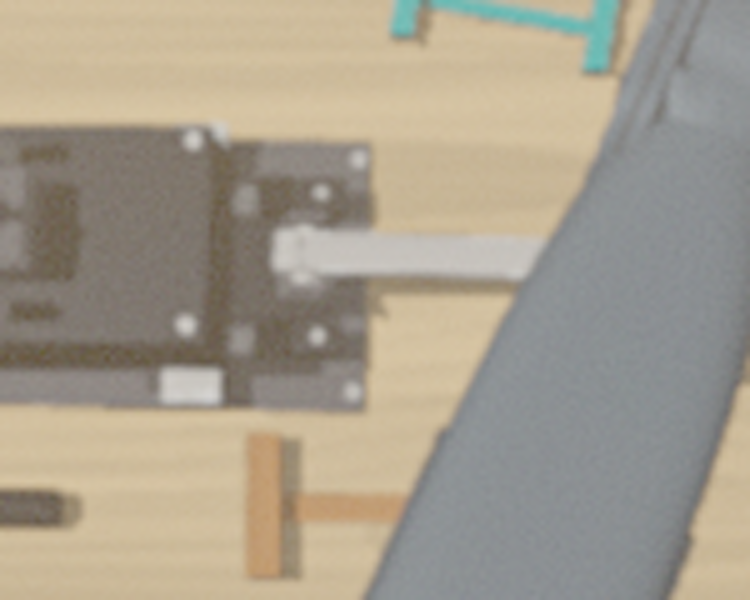

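{"method": "arm_command", "body": {
  "moves": [
    {"wx": 0,"wy": 0,"wz": 0,"tx": 0,"ty": -3,"tz": 15,"fingers": 0},
    {"wx": 0,"wy": 0,"wz": 0,"tx": 0,"ty": -5,"tz": 35,"fingers": 0},
    {"wx": 0,"wy": 0,"wz": 0.5,"tx": -20,"ty": -5,"tz": 50,"fingers": 0},
    {"wx": 0,"wy": 0,"wz": 1,"tx": -45,"ty": -5,"tz": 50,"fingers": 0},
    {"wx": 0,"wy": 0,"wz": 1.6,"tx": -70,"ty": -5,"tz": 50,"fingers": 0}
  ]
}}

```text
time: 24.1
tool_pos: [0.5279, -0.1851, 0.0886]
orientation: [-178.2, -0.3, 0.2]
force: [-0.6, -0.3, -4.4]
width: 0.229
```

{"method": "arm_command", "body": {
  "moves": [
    {"wx": 0,"wy": 0,"wz": 0,"tx": -25,"ty": 0,"tz": 0,"fingers": 0},
    {"wx": 0,"wy": 0,"wz": 0,"tx": -50,"ty": 5,"tz": 0,"fingers": 0},
    {"wx": 0,"wy": 0,"wz": 0,"tx": -68,"ty": 25,"tz": 0,"fingers": 0},
    {"wx": 0,"wy": 0,"wz": 0,"tx": -74,"ty": 50,"tz": 0,"fingers": 0},
    {"wx": 0,"wy": 0,"wz": 0,"tx": -74,"ty": 65,"tz": 0,"fingers": 0}
  ]
}}

```text
time: 24.6
tool_pos: [0.4527, -0.1184, 0.0874]
orientation: [-178.1, -0.2, 0.1]
force: [0.7, -0.1, -4.9]
width: 0.229
```

```bash
python3 - <<'E'
from look import *
s,t=look("d1",(250,140,400,260),(270,160,420,270))
import pickle; pickle.dump((s,t),open("d1.pkl","wb"))
E
```

```text
24.65 [ 0.4534 -0.1164  0.0874] [-177.9471   -0.262     0.25  ] w 0.23 F [ 0.5101  2.1492 -3.4271] M [-0.0708  0.0257  0.0095]
```

View pics/d1_s.png

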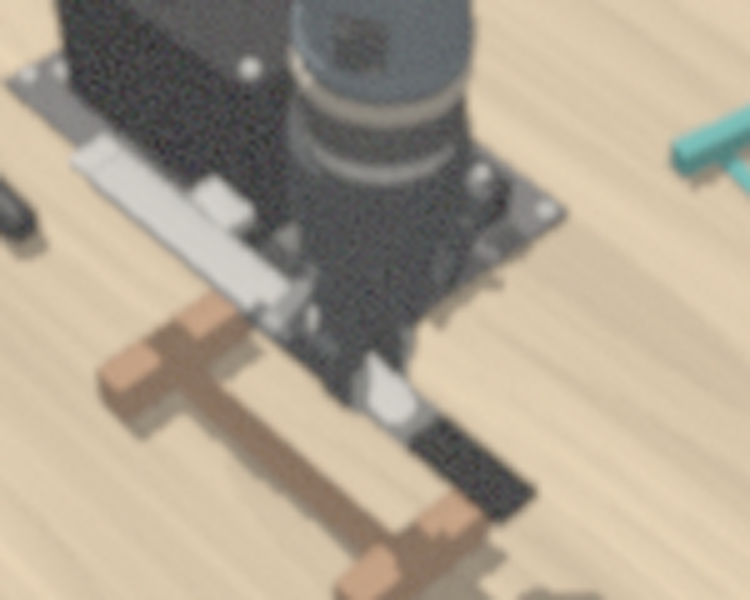

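View pics/d1_t.png

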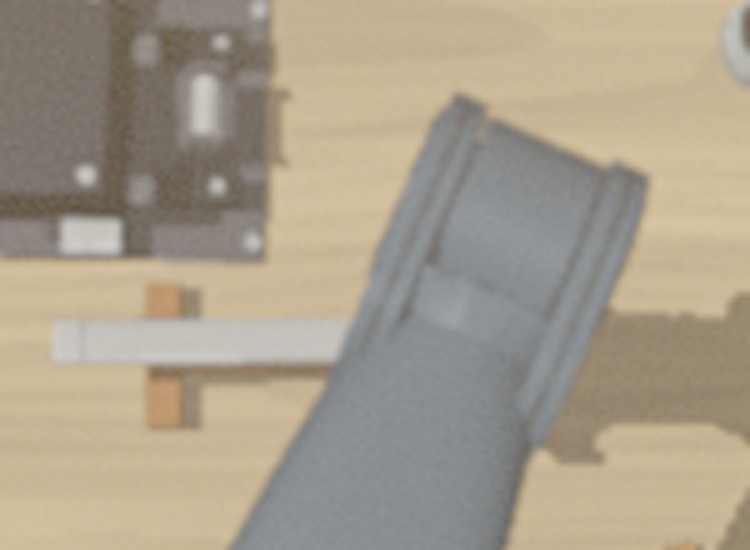

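```bash
python3 - <<'E'
from h import *
import pickle
np.set_printoptions(precision=4,suppress=True)
s,t=pickle.load(open("d1.pkl","rb"))
S=lambda x,y:np.array((250+(x+.5)/5-.5,140+(y+.5)/5-.5))
T=lambda x,y:np.array((270+(x+.5)/5-.5,160+(y+.5)/5-.5))
tip,e=tri(s,S(90,147),t,T(52,341));print("tip",tip,e)
hp=S(518,506)
for z in(.11,.115,.12,.125,.13,.135): 
    h=atz(s,hp,z); print(z,h,np.linalg.norm(tip-h))
print([atz(t,T(350,341),z) for z in(.12,.13)])
st=sensors.sense();print(st["tool_pos"])
E
```

```text
tip [0.4533 0.0846 0.1277] 0.0002062383328509062
0.11 [ 0.4587 -0.2081  0.11  ] 0.2932864680279226
0.115 [ 0.4559 -0.2104  0.115 ] 0.2953013556898972
0.12 [ 0.4531 -0.2127  0.12  ] 0.29743158440727063
0.125 [ 0.4503 -0.2151  0.125 ] 0.2996746944946775
0.13 [ 0.4474 -0.2174  0.13  ] 0.3020281709123637
0.135 [ 0.4446 -0.2197  0.135 ] 0.30448945452279363
[array([ 0.4538, -0.0862,  0.12  ]), array([ 0.4528, -0.0858,  0.13  ])]
[ 0.454  -0.1182  0.0872]
```

{"method": "arm_command", "body": {
  "moves": [
    {"wx": -0.5,"wy": 0.2,"wz": 0,"tx": 0.5,"ty": 0,"tz": -20,"fingers": 0},
    {"wx": -1,"wy": 0.2,"wz": 0,"tx": 1,"ty": 0,"tz": -42,"fingers": 0},
    {"wx": -1,"wy": 0.2,"wz": 0,"tx": 1,"ty": 0,"tz": -60,"fingers": 0},
    {"wx": -1,"wy": 0.2,"wz": 0,"tx": 1,"ty": 0,"tz": -72,"fingers": 0},
    {"wx": -1,"wy": 0.2,"wz": 0,"tx": 1,"ty": 0,"tz": -79,"fingers": 0}
  ]
}}

```text
time: 25.2
tool_pos: [0.4543, -0.1201, 0.0061]
orientation: [-179.1, 0.1, 0.1]
force: [0.6, -0.9, -4.7]
width: 0.229
```

{"method": "arm_command", "body": {
  "moves": [
    {"wx": 0,"wy": 0,"wz": 0,"tx": 0,"ty": 0,"tz": -1,"fingers": 0},
    {"wx": 0,"wy": 0,"wz": 0,"tx": 0,"ty": 0,"tz": -2,"fingers": 0},
    {"wx": 0,"wy": 0,"wz": 0,"tx": 0,"ty": 0,"tz": -3,"fingers": 0},
    {"wx": 0,"wy": 0,"wz": 0,"tx": 0,"ty": 0,"tz": -3,"fingers": 0}
  ]
}}

```text
time: 25.6
tool_pos: [0.455, -0.1203, 0.0048]
orientation: [-179.1, -0.0, 0.1]
force: [-0.6, 0.2, -5.0]
width: 0.231
```

{"method": "arm_command", "body": {
  "moves": [
    {"wx": 0,"wy": 0,"wz": 0,"tx": 0,"ty": 0,"tz": -1,"fingers": 0},
    {"wx": 0,"wy": 0,"wz": 0,"tx": 0,"ty": 0,"tz": -2,"fingers": 0},
    {"wx": 0,"wy": 0,"wz": 0,"tx": 0,"ty": 0,"tz": -2.5,"fingers": 0}
  ]
}}

```text
time: 25.9
tool_pos: [0.4544, -0.1199, 0.0016]
orientation: [-179.1, 0.0, 0.1]
force: [0.1, -0.3, -4.7]
width: 0.229
```

```bash
python3 - <<'E'
from look import *
s,t=look("d2",(250,140,400,260),(270,160,420,270))
E
```

```text
25.95 [ 0.4544 -0.1199  0.0015] [-179.0946    0.0367    0.1145] w 0.232 F [-0.6449  0.3245 -4.4203] M [-0.2384 -0.0311 -0.0743]
```

View pics/d2_s.png

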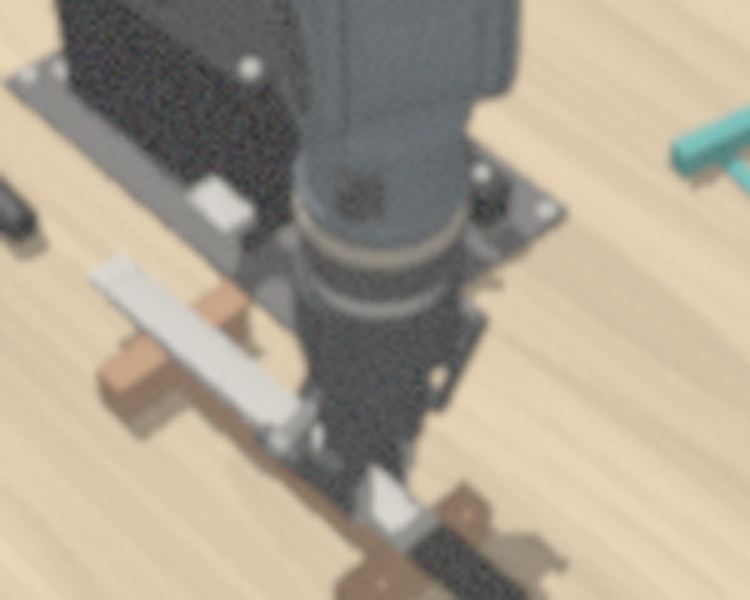

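{"method": "arm_command", "body": {
  "moves": [
    {"wx": 0,"wy": 0,"wz": 0,"tx": 0,"ty": 0,"tz": -1,"fingers": 0},
    {"wx": 0,"wy": 0,"wz": 0,"tx": 0,"ty": 0,"tz": -2,"fingers": 0},
    {"wx": 0,"wy": 0,"wz": 0,"tx": 0,"ty": 0,"tz": -2.5,"fingers": 0}
  ]
}}

```text
time: 26.3
tool_pos: [0.4545, -0.1199, 0.0013]
orientation: [-179.1, 0.0, 0.1]
force: [-3.9, 2.9, 9.1]
width: 0.233
```

{"method": "arm_command", "body": {
  "moves": [
    {"wx": 0,"wy": 0,"wz": 0,"tx": 0,"ty": 0,"tz": -0.7,"fingers": 0},
    {"wx": 0,"wy": 0,"wz": 0,"tx": 0,"ty": 0,"tz": -1.4,"fingers": 0},
    {"wx": 0,"wy": 0,"wz": 0,"tx": 0,"ty": 0,"tz": -2,"fingers": 0}
  ]
}}

```text
time: 26.6
tool_pos: [0.4546, -0.1199, 0.0012]
orientation: [-179.1, 0.0, 0.1]
force: [-8.6, 2.7, 20.2]
width: 0.23
```

{"method": "arm_command", "body": {
  "moves": [
    {"wx": 0,"wy": 0,"wz": 0,"tx": 0,"ty": 0,"tz": 2,"fingers": 0},
    {"wx": 0,"wy": 0,"wz": 0,"tx": 0,"ty": 0,"tz": 4.2,"fingers": 0},
    {"wx": 0,"wy": 0,"wz": 0,"tx": 0,"ty": 0,"tz": 4.2,"fingers": 0.2},
    {"wx": 0,"wy": 0,"wz": 0,"tx": 0,"ty": 0,"tz": 4.2,"fingers": 0.3},
    {"wx": 0,"wy": 0,"wz": 0,"tx": 0,"ty": 0,"tz": 4.2,"fingers": 0.5}
  ]
}}

```text
time: 27.1
tool_pos: [0.4549, -0.12, 0.0014]
orientation: [-179.1, -0.0, 0.1]
force: [-0.9, -0.7, -0.0]
width: 0.45
```

{"method": "arm_command", "body": {
  "moves": [
    {"wx": 0,"wy": 0,"wz": 0,"tx": 0,"ty": 0,"tz": 0,"fingers": 0.7},
    {"wx": 0,"wy": 0,"wz": 0,"tx": 0,"ty": 0,"tz": 0,"fingers": 0.7},
    {"wx": 0,"wy": 0,"wz": 0,"tx": 0,"ty": 0,"tz": 5,"fingers": 0.7},
    {"wx": 0,"wy": 0,"wz": 0,"tx": 0,"ty": 0,"tz": 20,"fingers": 0.7},
    {"wx": 0,"wy": 0,"wz": 0,"tx": 0,"ty": 0,"tz": 50,"fingers": 0.7}
  ]
}}

```text
time: 27.6
tool_pos: [0.452, -0.1189, 0.0495]
orientation: [-179.0, 0.3, 0.1]
force: [0.6, -0.6, -0.4]
width: 0.697
```

{"method": "arm_command", "body": {
  "moves": [
    {"wx": 0,"wy": 0,"wz": 0,"tx": 0,"ty": 0,"tz": 50,"fingers": 0.7},
    {"wx": 0,"wy": 0,"wz": 0,"tx": -30,"ty": -30,"tz": 80,"fingers": 0.7},
    {"wx": 0,"wy": 0,"wz": 0,"tx": -70,"ty": -60,"tz": 100,"fingers": 0.7},
    {"wx": 0,"wy": 0,"wz": 0,"tx": -110,"ty": -80,"tz": 110,"fingers": 0.7},
    {"wx": 0,"wy": 0,"wz": 0,"tx": -140,"ty": -110,"tz": 110,"fingers": 0.7}
  ]
}}

```text
time: 28.1
tool_pos: [0.3137, -0.231, 0.1644]
orientation: [-179.3, -0.2, 0.2]
force: [0.3, -1.0, -0.7]
width: 0.696
```

```bash
python3 - <<'E'
from trk import *
s,t=look("e1",(250,100,400,270),(220,140,400,270),4); rise(s,t); save(s,"e1full.png"); save(t,"e1fullt.png")
import pickle; pickle.dump((s,t),open("e1.pkl","wb"))
E
```

```text
28.15 [ 0.3093 -0.2359  0.1634] [-179.5331    0.1591   -0.2524] w 0.701 F [-0.9307 -3.5537 -0.2491] M [-0.1634  0.1094 -0.0193]
bolt 0 [8. 8.] 0.54 [-3.25  -1.125] 0.99 h -1.0 res 11.54
bolt 1 [-5.125 -6.625] 0.36 [-3.25  -0.625] 0.98 h 17.4 res 2.27
```

View pics/e1_s.png

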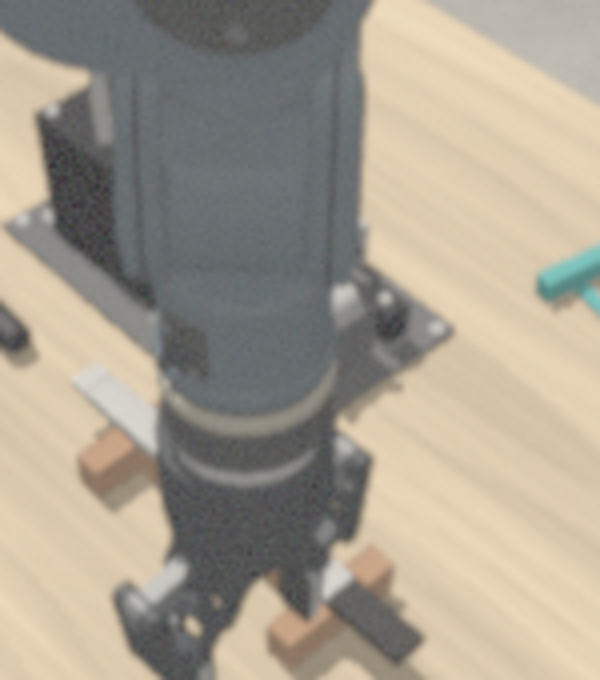

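View pics/e1_t.png

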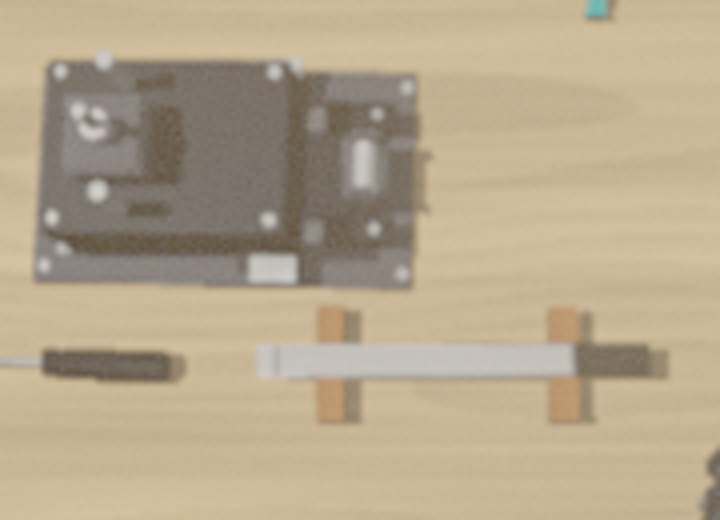

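View pics/e1full.png

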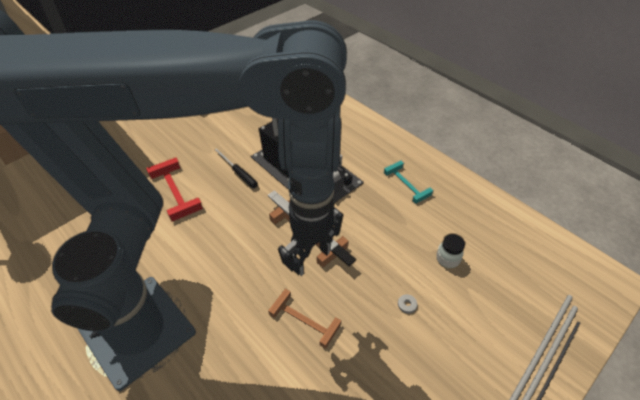

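{"method": "arm_command", "body": {
  "moves": [
    {"wx": 0,"wy": 0,"wz": 0,"tx": 0,"ty": 0,"tz": 40,"fingers": 0.7},
    {"wx": 0,"wy": 0,"wz": 0,"tx": 0,"ty": 45,"tz": 60,"fingers": 0.7},
    {"wx": 0,"wy": 0,"wz": 0,"tx": 0,"ty": 90,"tz": 60,"fingers": 0.7},
    {"wx": 0,"wy": 0,"wz": 0,"tx": 0,"ty": 135,"tz": 60,"fingers": 0.7},
    {"wx": 0,"wy": 0,"wz": 0,"tx": 0,"ty": 180,"tz": 60,"fingers": 0.7}
  ]
}}

```text
time: 28.7
tool_pos: [0.3145, -0.0481, 0.2218]
orientation: [-179.1, -0.1, 0.1]
force: [1.3, 0.9, 0.4]
width: 0.704
```

{"method": "arm_command", "body": {
  "moves": [
    {"wx": 0,"wy": 0,"wz": 8,"tx": 0,"ty": 48,"tz": 0,"fingers": 0.7},
    {"wx": 0,"wy": 0,"wz": 16,"tx": 0,"ty": 96,"tz": 0,"fingers": 0.7},
    {"wx": 0,"wy": 0,"wz": 24,"tx": 0,"ty": 144,"tz": 0,"fingers": 0.7},
    {"wx": 0,"wy": 0,"wz": 32,"tx": 0,"ty": 192,"tz": 0,"fingers": 0.7},
    {"wx": 0,"wy": 0,"wz": 40,"tx": 0,"ty": 240,"tz": 0,"fingers": 0.7}
  ]
}}

```text
time: 29.2
tool_pos: [0.3137, 0.1929, 0.2217]
orientation: [-179.1, -0.0, 40.5]
force: [1.7, -1.0, 0.3]
width: 0.696
```

{"method": "arm_command", "body": {
  "moves": [
    {"wx": 0,"wy": 0,"wz": 8,"tx": -20,"ty": 40,"tz": 0,"fingers": 0.7},
    {"wx": 0,"wy": 0,"wz": 16,"tx": -30,"ty": 80,"tz": 0,"fingers": 0.7},
    {"wx": 0,"wy": 0,"wz": 20,"tx": -50,"ty": 110,"tz": 0,"fingers": 0.7},
    {"wx": 0,"wy": 0,"wz": 20,"tx": -50,"ty": 120,"tz": 0,"fingers": 0.7},
    {"wx": 0,"wy": 0,"wz": 20,"tx": -50,"ty": 120,"tz": 0,"fingers": 0.7}
  ]
}}

```text
time: 29.7
tool_pos: [0.2636, 0.3115, 0.2211]
orientation: [-179.1, 0.1, 60.3]
force: [0.6, -0.5, 0.1]
width: 0.702
```

```bash
python3 - <<'E'
from trk import *
s,t=look("e2",(250,90,400,270),(220,140,400,270),4); rise(s,t); save(s,"e2full.png")
import pickle; o,ot=pickle.load(open("p0.pkl","rb"))
def z(p,c,k):
    q=dict(p);im=p["image"].astype(float);q=np.clip(255*(im/255)**.5,0,255).astype(np.uint8)[c[1]:c[3],c[0]:c[2],::-1]
    return cv2.resize(q,None,fx=k,fy=k,interpolation=cv2.INTER_CUBIC)
c=(295,160,355,205)
cv2.imwrite("pics/cmp3.png",np.hstack([z(o,c,6.5),z(s,c,6.5)]))
c=(285,155,325,215)
cv2.imwrite("pics/cmp4.png",np.hstack([z(ot,c,9),z(t,c,9)]))
E
```

```text
29.75 [0.2641 0.3104 0.2212] [-179.116     0.0876   60.1886] w 0.695 F [ 0.7593  0.0168 -0.341 ] M [-0.0457 -0.0468 -0.0421]
bolt 0 [-2.125 -4.875] 0.99 [-3.25  -1.125] 0.98 h 12.8 res 0.16
bolt 1 [-2.5   -5.125] 0.99 [-3.25  -0.625] 0.98 h 13.2 res 0.14
```

View pics/e2_s.png

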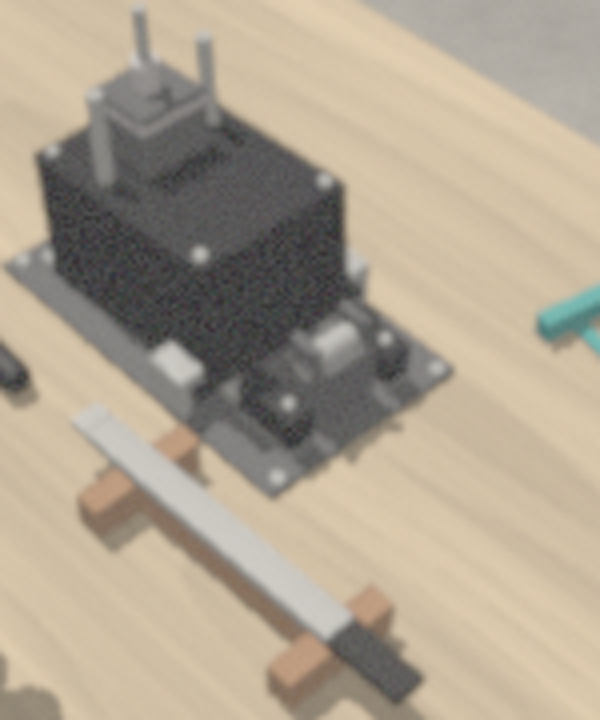

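View pics/cmp3.png

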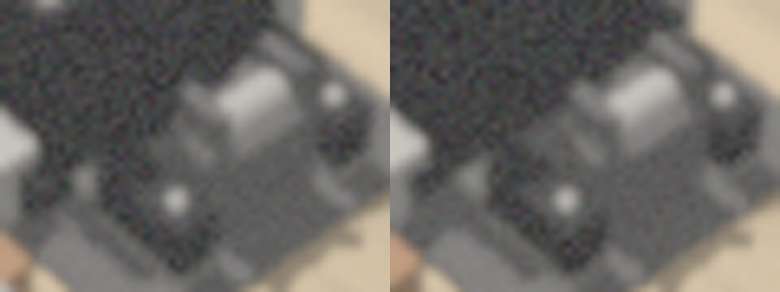

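View pics/cmp4.png

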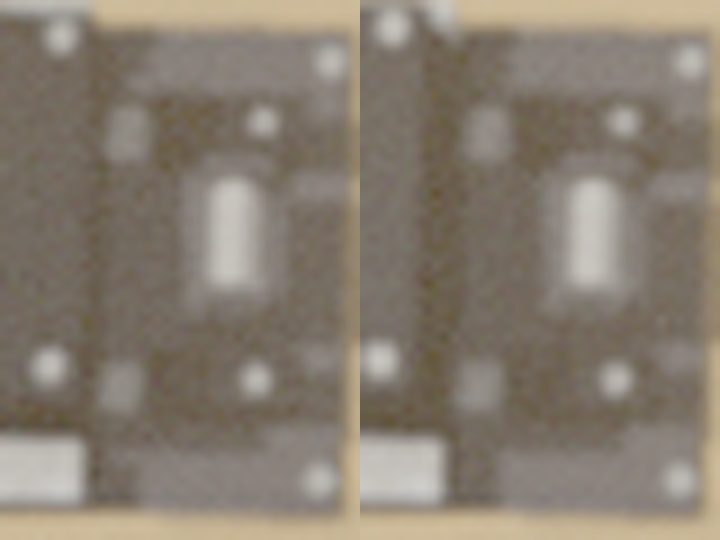

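View pics/e2full.png

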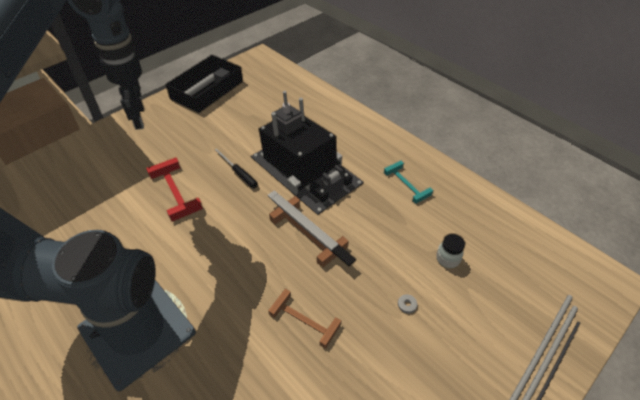

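```bash
python3 -c "
from bench import arm
print(arm.sign_off())"
```

```text
the job is handed in; nothing more can be done
None
```

I levered the base up with the bar, let it down onto the props, laid the bar back on the large brown rest, and handed the job in at about 30 s. The gripper never went near the base.

**Lift:** The tip was pushed home until it touched the cover at about 3 N, and the sideways load on the tool stayed around 5 N after that. I pressed the handle end down in small steps. At about 12 mm of front-edge rise the handle force dropped suddenly from 24 to 18 N, which I took as the props snapping in. The release let the base jump about 2.5 mm, to about 14 mm measured. I stopped there and let it down.

**Last checks:**
- **Base:** It stands raised 12.8 to 13.2 mm at its two front corners. That did not change from when the bar load came off to the final picture.
- **Bar:** It lies straight across both battens.
- **Bystanders:** The jar, screwdriver and bearing look unmoved. I checked this by eye only.

**What was not fully confirmed:**
- **Props:** Whether both are fully in is inferred from the force drop, the level and steady base, and a small shift of both tongues in the pictures. The tongues are only a few pixels wide.
- **Lugs:** I could not measure lug contact. I saw no force rise that would suggest pressing on them.

**What disagreed or went wrong:**
- **Fingertips:** They sat about 20 mm above the reported TCP, so the first grasp closed on air above the bar. The second was made lower and held.
- **Moves:** My first three move calls were refused because the rows were missing keys.
- **Setting down:** I pressed the bar onto the rest at about 20 N for a moment before easing off and letting go.

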